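# Stir the deburring media and put the paddle back

### The arm

A 7-joint arm with a two-finger parallel gripper is mounted at the origin on the work surface. World frame = base frame: x ahead of the robot, y to its left, z up, the work surface at z = 0. Lengths are in m, angles in rad, forces in N, time in s.
With the tool pointing down it reaches from about 0.4 to 0.85 m from the base axis. Payload 10.4 kg.
Tool frame: the origin (TCP) lies at the centre of the arm's flange, where the gripper is bolted on; the fingertips stand 173 mm ahead of it and the grasp point (between the pads) lies 155 mm ahead of it; z points along the fingers, y is the line along which they close (so a half turn about z gives the same grasp; the last joint's range is limited). The gripper opens to 85 mm and grips with 20 to 120 N. Pads are 22 mm wide; open, the fingers measure 114 mm over their backs; the gripper's body (76 mm by 85 mm) begins 54 mm behind the grasp point. The pads swing forward as they close: fully open they stand 13 mm farther back than shut.
Start: joints at [-1.227, 0.332, -0.065, 1.46, 0.022, 1.35, -0.088], TCP at [0.224, 0.583, 0.405] pointing down, gripper open.
Joint ranges: [-2.6, 2.6], [-0.5, 2.12], [-1.47, 1.34], [0.16, 2.42], [-1.27, 4.41], [0.06, 2.06], [-2.6, 2.6]. Speed limits (rad/s): [2.22, 2.22, 2.79, 2.79, 3.14, 3.14, 3.14].

### API

Orientations are given as a unit quaternion [x, y, z, w].
In Python, from workcell import manip, viewer, finder gives the robot as it stands.
- The arm moves only by the tool arm_command, never from a script. Its argument "plan" is a list of rows, each an object with "dp": the shift along the tool's x, y, z in mm, a list of three; "spin": the turn about the tool's z in rad. A call has 1 to 5 rows; each row shifts and turns the commanded pose from where the row before left it, along the tool's axes as they then stand; what a row does not reach is not made up. A row lasts 1/10 s, in which the tool goes at most 50 mm and 8.59 degrees, less where a joint would pass 70% of its speed; a pose out of reach is approached as far as the arm can. A call is refused whole if a number of a shift passes 50 or a number of a turn 0.15, either way. A call with a gripper value outside its range is refused whole. "grip" is the closure, from -1 (fully open) to 1 (shut), set as the call begins (left out, the last holds). The fingers move at their own pace and stop on an object; "newtons" is the grip in N (left out, the last holds). Time passes only in rows, so rows that do not move let the fingers close. It gives the time, the measured TCP pose, the force, the opening and the grip force at its end, in the units of the state.
- manip.get_obs(): the state, without advancing time (a new reading comes with each control period).
- viewer.camera(name): name is "scene" or "top"; returns the picture (480x640x3 uint8, blue, green, red); there is no depth.
- viewer.camera_params(name): a dict with "vertical_fov" (degrees; the focal length in pixels is half the picture's height over the tangent of half this angle, whatever the lens; pixels are square), "cx", "cy" (the principal point, pixels), "k1" (the pictures are not rectified: a ray, as slopes to the right and down, at radius r is drawn at 1 + k1 r^2 times it, then the intrinsics apply), "R" (3x3) and "t" (3): a world point X has camera coordinates R X + t. Camera axes: x right, y down, z forward; pixel columns grow to the right and rows downward; lengths in m; the calibration is good to about 2 mm. A picture is of the moment at which its call begins. camera_params takes no time and is no camera call.
- manip.hand_in(): hands the job in; it is judged then, once.
Trained networks look in the newest picture that a camera, given by its name, has taken for a name from the list of things; names that differ only in an ending like _2 or _b are one class to them, and where a whole thing is asked for, a point or a joint stands for the part that bears it (a point fixed in the world has none). Each returns a list of dicts, best first, with "score" (0 to 1); they miss things now and then, are a little off and sometimes report something else, mostly with a low value. They report only what shows in the picture. A call takes as long as a camera call.
- finder.find_in(camera, thing): "position" ([x, y, z] in m, in world coordinates, good to about 4 mm: the middle of the surface that is visible of it).
The state is a dict: "clock": time; "joint_pos": joint angles; "joint_velocities": joint speeds; "tau": joint torques, N m; "position": TCP position; "ee_rot": TCP orientation; "ft_force": force on the tool from outside, world axes, zero at the start; "torque": the same for the moment, N m; "grip_width": opening from 0.0 (shut) to 1.0 (fully open); "grasp_force": force on a finger pad.
Only numpy, scipy, OpenCV 4.12 (cv2) and the standard library are available. Lean on these libraries where they do the work, as an engineer would, in place of code of your own. Each camera call takes 0.05 s, during which the arm holds its last target. There are 200 camera calls.

### The job

Take the orange paddle out of the leaning blue pocket under the light bar, put its blade down among the ceramic beads in the blue finishing bowl and stir clockwise (seen from above) in wide circles, round and round (two full turns are enough), until every bead is shifted from where it lay. Then put the paddle back in its pocket, blade down to the bottom and leaning as you found it, and let go. Spill no bead, and do not knock the glue bottle, mug, tape roll, screwdriver or cardboard tray about.

Things in the scene. Friction and masses are not known exactly. Their poses are not given: they have to be found in the camera images.
- bowl: fixed blue open bowl on a grey foot. Origin: centre of the underside, on the table; z up; its yaw does not matter. Outer diameter 166, inner diameter 150 at the flat floor, 156 at the rim; inner floor 55 above the origin, rim 115 above it. Holds seven loose 30 mm slippery glazed ceramic beads, at first in a loose ring round its free middle.
- stand: fixed paddle holder. Origin: centre of foot, on the table; z up. Foot x -45 to 105, y +-125, 12 high. Its blue pocket leans 0.62 rad from vertical, its mouth on the -x side. Light bar along y over it: x +-20, y +-125, z 254 to 280, on posts 14 square at x 0, y +-117. A tool coming straight down hits the bar: come in along the pocket's axis.
- pocket_floor (a point): middle of the pocket's inner floor, where the blade's end stands: 60, 0, 35 in the stand's frame. Pocket axis from there: (-sin 0.62, 0, cos 0.62) in the stand's frame. Inside 60 wide (y); the other way from 7 below the axis to 30 above it; the lower wall is 95 long, the other three 55.
- paddle: loose orange stirring paddle, 180 long, 120 g. Origin: middle of the blade's end; z up to the handle's end. Blade 30 wide (y), 14 thick (x) for the first 70, then a straight handle 20 wide (y), 14 thick (x). It lies on the pocket's lower wall, its axis along the pocket's axis, y along the stand's y, up to 5 off sideways; from 95 up it is free of the wall.
- paddle_grip (a point): point on the paddle's axis, 140 above the blade's end, 40 below the handle's end, good to grip across the 20 mm width
- bead0_center (a point): centre of a terracotta-red ceramic ball, 30 diameter, 36 g, lying in the bowl
- bead1_center (a point): centre of a white ceramic ball, 30 diameter, 36 g, lying in the bowl
- bead2_center (a point): centre of a terracotta-red ceramic ball, 30 diameter, 36 g, lying in the bowl
- bead3_center (a point): centre of a white ceramic ball, 30 diameter, 36 g, lying in the bowl
- bead4_center (a point): centre of a terracotta-red ceramic ball, 30 diameter, 36 g, lying in the bowl
- bead5_center (a point): centre of a white ceramic ball, 30 diameter, 36 g, lying in the bowl
- bead6_center (a point): centre of a terracotta-red ceramic ball, 30 diameter, 36 g, lying in the bowl
- glue_bottle: loose white bottle with a red cap, diameter 42, 140 high, stands between bowl and holder; origin: centre of its underside
- mug: loose white mug, diameter 80, 95 high, handle at +y; origin: centre of its underside
- tape: loose yellow roll of tape lying flat, diameter 90, 38 high; origin: centre of its underside
- screwdriver: loose red-handled screwdriver, 190 long, lying; origin below its middle, x along its length to the tip
- cable_tray: loose open cardboard tray, 190 x 130 x 50 high; origin: centre of its underside

How it is judged:
On the way, in this order (a step that is already met when the one before it is completed fails the run):
1. the paddle is held, lifted out of its holder (distance between paddle and pocket_floor above 0.12 m and contact force between paddle and the fingers above 0.5 N), for 0.05 s.
2. the held blade is down among the beads on the bowl's -x side (x of paddle in the frame of bowl between -0.08 and -0.018 m and y of paddle in the frame of bowl between -0.02 and 0.02 m and z of paddle in the frame of bowl below 0.078 m and contact force between paddle and the fingers above 0.5 N), for 0.05 s.
3. stirring clockwise, the blade passes the bowl's +y side (y of paddle in the frame of bowl between 0.018 and 0.08 m and x of paddle in the frame of bowl between -0.02 and 0.02 m and z of paddle in the frame of bowl below 0.078 m and contact force between paddle and the fingers above 0.5 N), for 0.05 s.
4. then its +x side (x of paddle in the frame of bowl between 0.018 and 0.08 m and y of paddle in the frame of bowl between -0.02 and 0.02 m and z of paddle in the frame of bowl below 0.078 m and contact force between paddle and the fingers above 0.5 N), for 0.05 s.
5. then its -y side (y of paddle in the frame of bowl between -0.08 and -0.018 m and x of paddle in the frame of bowl between -0.02 and 0.02 m and z of paddle in the frame of bowl below 0.078 m and contact force between paddle and the fingers above 0.5 N), for 0.05 s.
6. then its -x side again, a full turn (all of step 2), for 0.05 s.
7. stirring on, past that side, until every bead is at least 10 mm from where it lay at the start (not (x of paddle in the frame of bowl between -0.08 and -0.018 m and y of paddle in the frame of bowl between -0.02 and 0.02 m and z of paddle in the frame of bowl below 0.078 m and contact force between paddle and the fingers above 0.5 N) and distance of each of bead0_center, bead1_center, bead2_center, bead3_center, bead4_center, bead5_center, bead6_center from where it was at the start of the episode above 0.01 m), for 0.05 s.
At the end, for the whole second after the job is handed in: the paddle stands released and at rest in its pocket, handle up, its blade's end within 35 mm of the middle of the pocket's floor, leaning 0.3 to 0.85 rad from vertical, and all seven beads lie in the bowl (horizontal distance between each of bead0_center, bead1_center, bead2_center, bead3_center, bead4_center, bead5_center, bead6_center and bowl below 0.078 m and height (world z) of bead0_center between 0.05 and 0.11 m and height (world z) of bead1_center between 0.05 and 0.11 m and height (world z) of bead2_center between 0.05 and 0.11 m and height (world z) of bead3_center between 0.05 and 0.11 m and height (world z) of bead4_center between 0.05 and 0.11 m and height (world z) of bead5_center between 0.05 and 0.11 m and height (world z) of bead6_center between 0.05 and 0.11 m and distance between paddle and pocket_floor below 0.035 m and angle between the z axis of paddle and the z axis of stand, either way round between 0.3 and 0.85 rad and height (world z) of paddle_grip above 0.12 m and linear speed of paddle below 0.03 m/s); the robot touches nothing.
It fails at once if a bystander (bottle, mug, tape, screwdriver, tray) is moved by more than 30 mm or tipped over (distance of any of glue_bottle, mug, tape, screwdriver, cable_tray from where it was at the start of the episode above 0.03 m or angle between any of glue_bottle, mug's own z axis and vertical above 0.5 rad).
It fails at once if a bead is spilled out of the bowl (horizontal distance between any of bead0_center, bead1_center, bead2_center, bead3_center, bead4_center, bead5_center, bead6_center and bowl above 0.085 m).
It also fails if it takes over 72 s, if anything falls off the work surface, if the arm or the gripper's body presses on something with over 40 N, if the wrist force passes 120 N, or if a joint passes its speed limit or range.

## Working session

There is one attempt and no reset: what is moved stays moved. The work goes in short steps, Python scripts to look and compute and a tool call to move; the robot and the scene stay as the last step left them, time stands still between calls to the robot, and variables do not carry over. Pictures are saved under pics/ and viewed, at most 12 in all, crops included, and the job is handed in when it is done.

Besides the shell and the picture viewer there is one more tool, called after "Call:" by a JSON object that holds its "method" and its "body", one argument or row to a line. arm_command: Moves the arm, as the interface text tells. Its arguments: {"type":"object","properties":{"plan":{"type":"array","items":{"type":"object","properties":{"dp":{"type":"array","items":{"type":"number"}},"spin":{"type":"number"}}}},"grip":{"type":"number"},"newtons":{"type":"number"}},"required":["plan"]}

```bash
mkdir -p pics; ls; python3 - <<'E'
from workcell import manip, viewer, finder
import cv2
o=manip.get_obs(); print(o)
for c in ["scene","top"]:
    cv2.imwrite(f"pics/{c}0.png",viewer.camera(c)); print(viewer.camera_params(c))
    for n in ["bowl","stand","paddle","paddle_grip","pocket_floor","glue_bottle","mug"]:
        print(c,n,[(r["score"],r["position"]) for r in finder.find_in(c,n)[:2]])
E
```

```text
pics
{'clock': 0.0, 'joint_pos': array([-1.22661034,  0.33288853, -0.06468409,  1.46098555,  0.02161455,
        1.34989003, -0.08849301]), 'joint_velocities': array([ 0.0010322 , -0.00155751,  0.00065342,  0.0003606 , -0.00126254,
        0.0008274 ,  0.00048697]), 'tau': array([-2.95172595e-04, -6.25454450e+01,  4.88828856e-02, -3.91618967e+01,
        1.61162083e-02,  9.80790763e-03, -1.75216138e-05]), 'position': array([0.22409165, 0.58329834, 0.40388419]), 'ee_rot': array([ 1.82358269e-01,  9.83231874e-01, -7.32198781e-04, -9.06462872e-05]), 'ft_force': array([-0.27954635, -0.31035527, -0.15753118]), 'torque': array([-0.01956616,  0.01708334,  0.05111967]), 'grasp_force': 0.0, 'grip_width': 1.0012459600745127}
{'vertical_fov': 43.751390383478395, 'cx': 322.22456574328476, 'cy': 239.91055277184498, 'k1': -0.05681648432194046, 'R': array([[-0.84948657,  0.52759715, -0.00371792],
       [ 0.35394163,  0.56462888, -0.74560013],
       [-0.39127726, -0.63469322, -0.66638324]]), 't': array([ 0.46303064, -0.13742818,  1.93462834])}
scene bowl [(0.98, [0.5794, 0.2445, 0.0639]), (0.34, [
[... 448 characters left out ...]
52.66318624895027, 'cx': 319.9194019735001, 'cy': 239.73637266181717, 'k1': 0.045303798048720964, 'R': array([[-0.01234274, -0.99970025, -0.02114383],
       [-0.99544785,  0.01428325, -0.0942315 ],
       [ 0.09450526,  0.0198845 , -0.99532576]]), 't': array([0.05863461, 0.58819534, 1.16684614])}
top bowl [(0.64, [0.5671, 0.2297, 0.0596])]
top stand [(0.77, [0.5536, -0.2137, 0.0274])]
top paddle [(0.55, [0.5589, -0.2018, 0.0991])]
top paddle_grip [(0.53, [0.559, -0.2027, 0.0971])]
top pocket_floor [(0.67, [0.7736, 0.026, 0.0365]), (0.59, [0.5544, -0.2114, 0.0273])]
top glue_bottle [(0.71, [0.5669, 0.2292, 0.0592]), (0.55, [0.5619, 0.0084, 0.0928])]
top mug [(0.63, [0.3677, 0.0205, 0.0091])]
```

View pics/scene0.png

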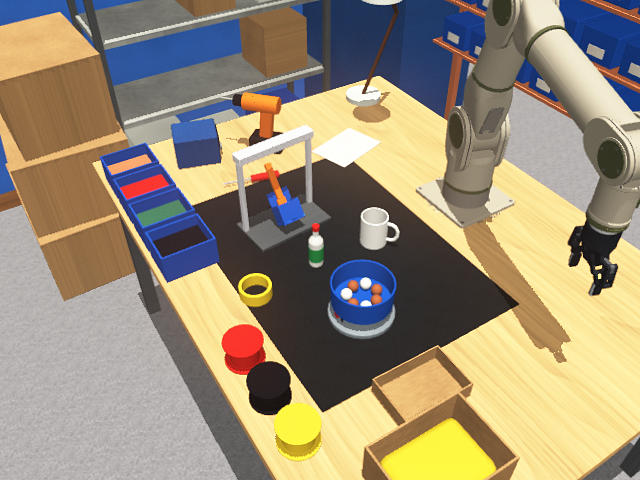

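View pics/top0.png

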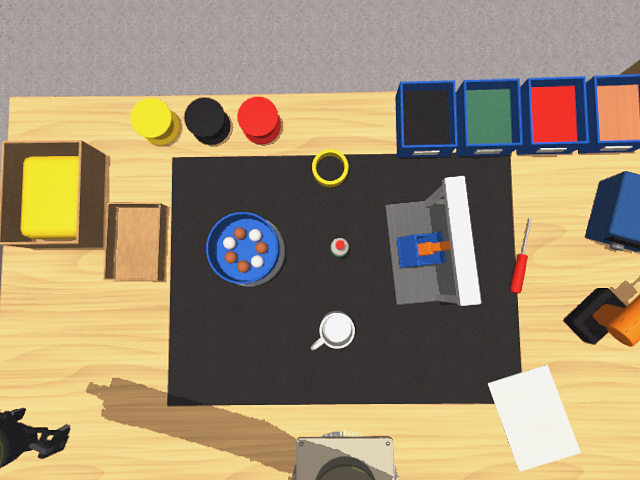

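The scene view shows the bowl at about (362,295), the bottle at (316,247) and the stand's bar at (275,145), with the handle leaning away from the bowl. In the top view the bowl is at (245,248), the pocket at (415,250) and the stand foot at columns 386–480. Stand x points roughly to world +y, with a yaw of about 1.69 rad.

The rows have no tilt, so I'll check how the arm behaves at the edge of its reach. The documented best-effort approach may lean the tool. I'll also measure the stand.

Call:
{"method": "arm_command", "body": {
  "plan": [
    {"dp":[37,8.5,0]},
    {"dp":[37,8.5,0]},
    {"dp":[37,8.5,0]},
    {"dp":[37,8.5,0]},
    {"dp":[37,8.5,0]}
  ],
  "grip": -1
}}

```text
invalid input at $.plan[0]: expected keys dp, spin
```

Call:
{"method": "arm_command", "body": {
  "plan": [
    {"dp":[37,8.5,0]},
    {"dp":[37,8.5,0]},
    {"dp":[37,8.5,0]},
    {"dp":[37,8.5,0]},
    {"dp":[37,8.5,0]}
  ]
}}

```text
invalid input at $.plan[0]: expected keys dp, spin
```

```bash
cat > geo.py <<'E'
import numpy as np
from workcell import manip, viewer, finder
def px(cam,X,P={}):
    p=P.setdefault(cam,viewer.camera_params(cam)); c=np.atleast_2d(X)@p["R"].T+p["t"]
    s=c[:,:2]/c[:,2:]; s=s*(1+p["k1"]*(s**2).sum(1,keepdims=True))
    f=240/np.tan(np.radians(p["vertical_fov"]/2)); return s*f+[p["cx"],p["cy"]]
def ray(cam,u,z):
    "world point at height z seen at pixel u"
    from scipy.optimize import fsolve
    return fsolve(lambda q:(px(cam,[q[0],q[1],z])-u).ravel(),[.6,0])
E
python3 - <<'E'
import cv2
from geo import *
t=cv2.imread("pics/top0.png");s=cv2.imread("pics/scene0.png")
a=cv2.resize(t[160:320,370:500],None,fx=4,fy=3.75,interpolation=cv2.INTER_CUBIC)
cv2.imwrite("pics/stand_crop.png",cv2.resize(t[165:315,375:490],None,fx=4,fy=4,interpolation=cv2.INTER_CUBIC))
b=cv2.resize(s[120:260,225:340],None,fx=4,fy=4,interpolation=cv2.INTER_CUBIC);cv2.imwrite("pics/stand_crop2.png",b)
o=manip.get_obs();print(o["joint_pos"],o["position"],o["ee_rot"])
# bowl rim: blue ellipse centre in top
h=cv2.cvtColor(t,cv2.COLOR_BGR2HSV);m=cv2.inRange(h,(105,100,60),(130,255,255))[200:300,195:300]
c=max(cv2.findContours(m,cv2.RETR_EXTERNAL,cv2.CHAIN_APPROX_NONE)[0],key=cv2.contourArea)
e=cv2.fitEllipse(cv2.convexHull(c));u=np.array(e[0])+[195,200];print(e,u,ray("top",u,.115))
E
```

```text
[-1.226573    0.33219174 -0.06469632  1.46008967  0.02162835  1.34987405
 -0.08850707] [0.22415381 0.58343435 0.40474762] [1.82385713e-01 9.83227058e-01 6.49570719e-05 1.51772456e-05]
((47.002994537353516, 47.681827545166016), (72.6229476928711, 73.44711303710938), 86.52616882324219) [242.00299454 247.68182755] [0.56500934 0.22748617]
```

View pics/stand_crop.png

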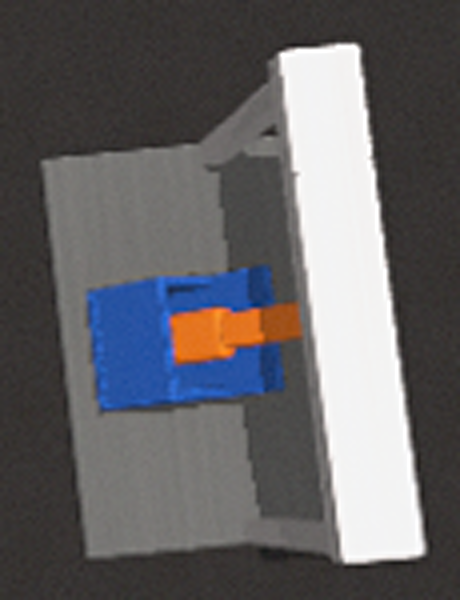

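Call:
{"method": "arm_command", "body": {
  "plan": [
    {"dp":[37,8.5,0],"spin":0},
    {"dp":[37,8.5,0],"spin":0},
    {"dp":[37,8.5,0],"spin":0},
    {"dp":[37,8.5,0],"spin":0},
    {"dp":[37,8.5,0],"spin":0}
  ],
  "grip": -1
}}

```text
clock: 1.3
position: [0.0654, 0.6901, 0.4048]
ee_rot: [0.182, 0.983, 0.0, -0.0]
ft_force: [0.6, 0.0, 0.6]
grip_width: 1.0
grasp_force: 0.0
```

Call:
{"method": "arm_command", "body": {
  "plan": [
    {"dp":[37,8.5,0],"spin":0},
    {"dp":[37,8.5,0],"spin":0},
    {"dp":[37,8.5,0],"spin":0},
    {"dp":[37,8.5,0],"spin":0},
    {"dp":[37,8.5,0],"spin":0}
  ]
}}

```text
clock: 1.8
position: [-0.092, 0.7961, 0.4048]
ee_rot: [0.182, 0.983, 0.0, 0.0]
ft_force: [0.9, 1.1, 0.5]
grip_width: 0.999
grasp_force: 0.0
```

Call:
{"method": "arm_command", "body": {
  "plan": [
    {"dp":[15,48,0],"spin":0},
    {"dp":[15,48,0],"spin":0},
    {"dp":[15,48,0],"spin":0},
    {"dp":[15,48,0],"spin":0},
    {"dp":[15,48,0],"spin":0}
  ]
}}

```text
clock: 2.3
position: [-0.0498, 0.8867, 0.3942]
ee_rot: [0.213, 0.977, 0.008, -0.015]
ft_force: [2.1, 0.6, 0.0]
grip_width: 0.999
grasp_force: 0.0
```

```bash
python3 - <<'E'
from geo import *
o=manip.get_obs();print(o["clock"],o["joint_pos"],o["position"],o["ee_rot"])
E
```

```text
2.3 [-1.72695261  1.1501405   0.49926665  0.21399114 -0.49187536  1.77840109
 -0.48567507] [-0.04982581  0.8866542   0.39419628] [ 0.21255374  0.97699579  0.0078283  -0.01545508]
```

Call:
{"method": "arm_command", "body": {
  "plan": [
    {"dp":[23,44,0],"spin":0},
    {"dp":[23,44,0],"spin":0},
    {"dp":[23,44,0],"spin":0},
    {"dp":[23,44,0],"spin":0},
    {"dp":[23,44,0],"spin":0}
  ]
}}

```text
clock: 2.8
position: [-0.0461, 0.9239, 0.3624]
ee_rot: [0.217, 0.973, 0.074, -0.035]
ft_force: [0.6, 0.4, -0.7]
grip_width: 1.002
grasp_force: 0.0
```

```bash
cat >> geo.py <<'E'
from scipy.spatial.transform import Rotation as Ro
def st(f=None):
    o=manip.get_obs();R=Ro.from_quat(o["ee_rot"]).as_matrix()
    print("t",round(o["clock"],2),"p",o["position"].round(4),"j",o["joint_pos"].round(2),"\nx",R[:,0].round(3),"y",R[:,1].round(3),"z",R[:,2].round(3),"F",o["ft_force"].round(1),"w",round(o["grip_width"],3),"gf",round(o["grasp_force"],1))
    return o,R
E
python3 -c "from geo import *;st()"
```

```text
t 2.8 p [-0.0461  0.9239  0.3624] j [-1.73  1.27  1.25  0.16 -1.24  1.66 -0.45] 
x [-0.903  0.418  0.099] y [0.428 0.894 0.129] z [-0.035  0.159 -0.987] F [ 0.6  0.4 -0.7] w 1.002 gf 0.0
```

Call:
{"method": "arm_command", "body": {
  "plan": [
    {"dp":[20,40,-22],"spin":0},
    {"dp":[20,40,-22],"spin":0},
    {"dp":[20,40,-22],"spin":0},
    {"dp":[20,40,-22],"spin":0},
    {"dp":[20,40,-22],"spin":0}
  ]
}}

```text
clock: 3.3
position: [-0.0379, 0.9209, 0.4553]
ee_rot: [0.216, 0.962, 0.153, -0.057]
ft_force: [-0.1, 0.0, 0.1]
grip_width: 0.997
grasp_force: 0.0
```

```bash
python3 -c "from geo import *;st()"
```

```text
t 3.3 p [-0.0379  0.9209  0.4553] j [-1.73  1.18  1.27  0.16 -1.26  1.59 -0.44] 
x [-0.9    0.399  0.177] y [0.434 0.859 0.271] z [-0.044  0.32  -0.946] F [-0.1  0.   0.1] w 0.997 gf 0.0
```

Call:
{"method": "arm_command", "body": {
  "plan": [
    {"dp":[20,40,-22],"spin":0},
    {"dp":[20,40,-22],"spin":0},
    {"dp":[20,40,-22],"spin":0},
    {"dp":[20,40,-22],"spin":0},
    {"dp":[20,40,-22],"spin":0}
  ]
}}

```text
clock: 3.8
position: [-0.0299, 0.9043, 0.5533]
ee_rot: [0.214, 0.947, 0.228, -0.077]
ft_force: [0.5, 0.9, -0.0]
grip_width: 0.997
grasp_force: 0.0
```

```bash
python3 - <<'E'
from geo import *
import cv2
from scipy.optimize import least_squares
st()
# pixels from crop (x/4+375, y/4+165): foot corners z=.012; bar top corners z=.28
C=lambda a,b:[a/4+375-.4,b/4+165-.4]
obs=[((105,125,12),C(42,160)),((105,-125,12),C(87,557)),((20,125,280),C(278,50)),((-20,125,280),C(360,43)),((20,-125,280),C(343,562)),((-20,-125,280),C(426,556))]
# which y sign: yaw ~1.69 -> stand +y = world -x = image down
obs=[((x,-y,z),u) for (x,y,z),u in obs]
P=np.array([o[0] for o in obs])/1e3;U=np.array([o[1] for o in obs])
def W(q,P): return P@Ro.from_euler("z",q[2]).as_matrix().T+[q[0],q[1],0]
r=least_squares(lambda q:(px("top",W(q,P))-U).ravel(),[.56,-.21,1.69]);print(r.x,r.fun.round(1))
s=cv2.imread("pics/scene0.png")
Q=np.array([(x,y,z) for x in(-20,20) for y in(-125,125) for z in(254,280)]+[(60,0,35),(60-.581*180,0,35+.814*180),(60-.581*140,0,35+.814*140),(105,125,12),(105,-125,12),(-45,125,12),(-45,-125,12)])/1e3
t=cv2.imread("pics/top0.png")
for im,c in((s,"scene"),(t,"top")):
    for u in px(c,W(r.x,Q)): cv2.circle(im,(int(u[0]*1+.5),int(u[1]+.5)),1,(0,255,0),-1)
a=cv2.resize(s[115:260,225:340],None,fx=3.4,fy=3.4);b=cv2.resize(t[165:315,375:490],None,fx=3.3,fy=3.3)
n=max(a.shape[0],b.shape[0]);v=np.zeros((n,a.shape[1]+b.shape[1],3),np.uint8);v[:a.shape[0],:a.shape[1]]=a;v[:b.shape[0],a.shape[1]:]=b
cv2.imwrite("pics/fit.png",v[:600,:800])
E
```

```text
t 3.8 p [-0.0299  0.9043  0.5533] j [-1.72  1.07  1.27  0.16 -1.25  1.53 -0.44] 
x [-0.896  0.37   0.244] y [0.441 0.804 0.399] z [-0.048  0.465 -0.884] F [ 0.5  0.9 -0. ] w 0.997 gf 0.0
[ 0.56178674 -0.22833323  1.65541872] [-0.1 -0.3 -0.1  0.5 -0.  -0.2  0.1 -0.6 -0.2  0.5  0.3  0.1]
```

View pics/fit.png

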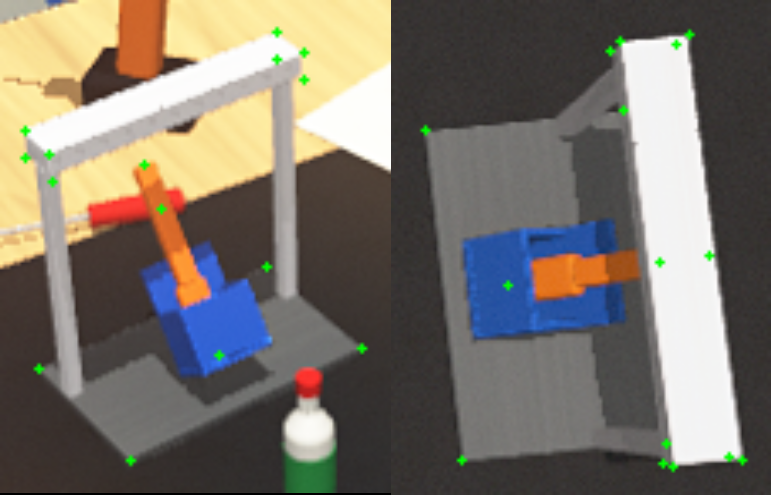

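The fit agrees to within 1 px, and the overlay sits on the bar and foot in both views. The handle end is at about (145,168) in the left panel. The stand is at (0.562, -0.228) with yaw 1.655. The reach-edge lean works as hoped, so I'll bring it to 0.62 rad.

Call:
{"method": "arm_command", "body": {
  "plan": [
    {"dp":[20,40,-22],"spin":0},
    {"dp":[20,40,-22],"spin":0},
    {"dp":[20,40,-22],"spin":0},
    {"dp":[20,40,-22],"spin":0}
  ]
}}

```text
clock: 4.2
position: [-0.0234, 0.8791, 0.6371]
ee_rot: [0.212, 0.93, 0.287, -0.092]
ft_force: [0.0, -1.3, 1.3]
grip_width: 1.002
grasp_force: 0.0
```

```bash
cat >> geo.py <<'E'
S=np.array([.5618,-.2283]);YAW=1.6554;B=np.array([.565,.2275])
RS=Ro.from_euler("z",YAW).as_matrix()
def sw(p): return RS@(np.array(p)/1e3)+[*S,0]
AX=RS@[-np.sin(.62),0,np.cos(.62)]
def go(target,n=None):
    "tool-frame shift from measured pose to world target (TCP)"
    o,R=st();d=R.T@(np.array(target)-o["position"])*1e3
    n=n or int(np.ceil(np.abs(d).max()/48));print("to",np.round(target,4),"d",d.round(1),"rows",n,"each",(d/n).round(1))
E
python3 - <<'E'
from geo import *
go([.42,.55,.5]);print(AX)
R=Ro.from_quat(manip.get_obs()["ee_rot"]).as_matrix();print("ideal z in tool",(R.T@-AX).round(3), "stand y in tool",(R.T@RS[:,1]).round(3))
E
```

```text
t 4.2 p [-0.0234  0.8791  0.6371] j [-1.72  0.98  1.27  0.16 -1.24  1.5  -0.44] 
x [-0.893  0.34   0.293] y [0.446 0.746 0.494] z [-0.05   0.572 -0.819] F [ 0.  -1.3  1.3] w 1.002 gf 0.0
to [0.42 0.55 0.5 ] d [-548.3 -115.4  -98.4] rows 12 each [-45.7  -9.6  -8.2]
[ 0.04909909 -0.57895694  0.81387846]
ideal z in tool [0.002 0.008 1.   ] stand y in tool [ 0.861 -0.508  0.002]
```

Call:
{"method": "arm_command", "body": {
  "plan": [
    {"dp":[-30,-40,0],"spin":0},
    {"dp":[-45,-10,-8],"spin":0},
    {"dp":[-45,-10,-8],"spin":0},
    {"dp":[-45,-10,-8],"spin":0},
    {"dp":[-45,-10,-8],"spin":0}
  ]
}}

```text
clock: 4.7
position: [0.1121, 0.7707, 0.5927]
ee_rot: [0.212, 0.927, 0.293, -0.094]
ft_force: [0.2, 0.8, 1.8]
grip_width: 1.0
grasp_force: 0.0
```

Call:
{"method": "arm_command", "body": {
  "plan": [
    {"dp":[-45,-6,-8],"spin":0},
    {"dp":[-45,-6,-8],"spin":0},
    {"dp":[-45,-6,-8],"spin":0},
    {"dp":[-45,-6,-8],"spin":0},
    {"dp":[-45,-6,-8],"spin":0}
  ]
}}

```text
clock: 5.2
position: [0.3019, 0.6488, 0.5436]
ee_rot: [0.213, 0.927, 0.294, -0.094]
ft_force: [0.2, 0.8, 0.5]
grip_width: 1.001
grasp_force: 0.0
```

```bash
python3 - <<'E'
from geo import *
go([.5,.1,.5])
R=Ro.from_quat(manip.get_obs()["ee_rot"]).as_matrix();print("ideal z in tool",(R.T@-AX).round(3), "stand y in tool",(R.T@RS[:,1]).round(3))
E
```

```text
t 5.2 p [0.3019 0.6488 0.5436] j [-1.92  0.57  1.28  1.31 -1.05  1.26  0.44] 
x [-0.892  0.339  0.299] y [0.45  0.737 0.504] z [-0.049  0.584 -0.81 ] F [0.2 0.8 0.5] w 1.001 gf 0.0
to [0.5 0.1 0.5] d [-376.  -337.5 -295.1] rows 8 each [-47.  -42.2 -36.9]
ideal z in tool [-0.003 -0.006  1.   ] stand y in tool [ 0.86 -0.51 -0.  ]
```

Call:
{"method": "arm_command", "body": {
  "plan": [
    {"dp":[0,0,0],"spin":0.148},
    {"dp":[0,0,0],"spin":0.148},
    {"dp":[0,0,0],"spin":0.148},
    {"dp":[0,0,0],"spin":0.148},
    {"dp":[0,0,0],"spin":0.148}
  ]
}}

```text
clock: 5.7
position: [0.3008, 0.65, 0.5439]
ee_rot: [0.536, 0.786, 0.239, -0.194]
ft_force: [0.3, 0.1, -0.2]
grip_width: 1.003
grasp_force: 0.0
```

Call:
{"method": "arm_command", "body": {
  "plan": [
    {"dp":[0,0,0],"spin":0.148},
    {"dp":[0,0,0],"spin":0.148}
  ]
}}

```text
clock: 5.9
position: [0.3008, 0.65, 0.5439]
ee_rot: [0.646, 0.698, 0.208, -0.227]
ft_force: [0.9, -0.0, 0.4]
grip_width: 0.998
grasp_force: 0.0
```

```bash
python3 - <<'E'
from geo import *
go([.5,.1,.5]);R=Ro.from_quat(manip.get_obs()["ee_rot"]).as_matrix()
print("ideal z in tool",(R.T@-AX).round(3), "stand y in tool",(R.T@RS[:,1]).round(3))
E
```

```text
t 5.9 p [0.3008 0.65   0.5439] j [-1.93  0.59  1.31  1.3  -1.08  1.28 -0.59] 
x [-0.061  0.808  0.586] y [ 0.997  0.078 -0.004] z [-0.049  0.584 -0.81 ] F [ 0.9 -0.   0.4] w 0.998 gf 0.0
to [0.5 0.1 0.5] d [-482.3  155.6 -295.3] rows 11 each [-43.8  14.1 -26.8]
ideal z in tool [-0.006 -0.001  1.   ] stand y in tool [-0.007 -1.    -0.001]
```

Call:
{"method": "arm_command", "body": {
  "plan": [
    {"dp":[-43.8,14,-26.8],"spin":0},
    {"dp":[-43.8,14,-26.8],"spin":0},
    {"dp":[-43.8,14,-26.8],"spin":0},
    {"dp":[-43.8,14,-26.8],"spin":0},
    {"dp":[-43.8,14,-26.8],"spin":0}
  ]
}}

```text
clock: 6.4
position: [0.3857, 0.4186, 0.5252]
ee_rot: [0.645, 0.7, 0.208, -0.226]
ft_force: [1.2, -0.8, 1.2]
grip_width: 1.001
grasp_force: 0.0
```

Call:
{"method": "arm_command", "body": {
  "plan": [
    {"dp":[-43.8,14,-26.8],"spin":0},
    {"dp":[-43.8,14,-26.8],"spin":0},
    {"dp":[-43.8,14,-26.8],"spin":0},
    {"dp":[-43.8,14,-26.8],"spin":0},
    {"dp":[-43.8,14,-26.8],"spin":0}
  ]
}}

```text
clock: 6.9
position: [0.469, 0.188, 0.508]
ee_rot: [0.644, 0.7, 0.209, -0.228]
ft_force: [0.6, -0.2, 0.0]
grip_width: 0.999
grasp_force: 0.0
```

```bash
python3 - <<'E'
from geo import *
T=sw([60,0,35])+AX*.40
go(T);R=Ro.from_quat(manip.get_obs()["ee_rot"]).as_matrix()
print("ideal z in tool",(R.T@-AX).round(3), "stand y in tool",(R.T@RS[:,1]).round(3))
E
```

```text
t 6.9 p [0.469 0.188 0.508] j [-1.81 -0.43  1.23  1.75 -0.16  1.25 -0.44] 
x [-0.066  0.807  0.587] y [ 0.997  0.083 -0.001] z [-0.05   0.585 -0.809] F [ 0.6 -0.2  0. ] w 0.999 gf 0.0
to [ 0.5764 -0.4001  0.3606] d [-568.2   58.5 -230.1] rows 12 each [-47.3   4.9 -19.2]
ideal z in tool [-0.008  0.     1.   ] stand y in tool [-0.002 -1.     0.   ]
```

```bash
python3 -c "
from geo import *
go([.66,0.05,.45])"
```

```text
t 6.9 p [0.469 0.188 0.508] j [-1.81 -0.43  1.23  1.75 -0.16  1.25 -0.44] 
x [-0.066  0.807  0.587] y [ 0.997  0.083 -0.001] z [-0.05   0.585 -0.809] F [ 0.6 -0.2  0. ] w 0.999 gf 0.0
to [0.66 0.05 0.45] d [-158.   179.   -43.3] rows 4 each [-39.5  44.7 -10.8]
```

Call:
{"method": "arm_command", "body": {
  "plan": [
    {"dp":[-32,36,-8],"spin":0},
    {"dp":[-32,36,-8],"spin":0},
    {"dp":[-32,36,-8],"spin":0},
    {"dp":[-32,36,-8],"spin":0},
    {"dp":[-32,36,-8],"spin":0}
  ]
}}

```text
clock: 7.4
position: [0.5173, 0.0503, 0.4872]
ee_rot: [0.659, 0.69, 0.238, -0.181]
ft_force: [-0.4, -0.7, -0.8]
grip_width: 1.002
grasp_force: 0.0
```

```bash
python3 -c "
from geo import *
go([.66,-.4,.45]);go(sw([60,0,35])+AX*.40)"
```

```text
t 7.4 p [0.5173 0.0503 0.4872] j [-1.68 -0.5   1.34  1.73 -0.07  1.27 -0.25] 
x [-0.066  0.823  0.564] y [0.996 0.018 0.09 ] z [ 0.064  0.568 -0.821] F [-0.4 -0.7 -0.8] w 1.002 gf 0.0
to [ 0.66 -0.4   0.45] d [-401.   130.8 -216. ] rows 9 each [-44.6  14.5 -24. ]
t 7.4 p [0.5173 0.0503 0.4872] j [-1.68 -0.5   1.34  1.73 -0.07  1.27 -0.25] 
x [-0.066  0.823  0.564] y [0.996 0.018 0.09 ] z [ 0.064  0.568 -0.821] F [-0.4 -0.7 -0.8] w 1.002 gf 0.0
to [ 0.5764 -0.4001  0.3606] d [-446.    39.4 -148. ] rows 10 each [-44.6   3.9 -14.8]
```

```bash
cat > kin.py <<'E'
import numpy as np, itertools
from scipy.spatial.transform import Rotation as Ro
from scipy.optimize import least_squares
D=[([-1.22661034,.33288853,-.06468409,1.46098555,.02161455,1.34989003,-.08849301],[.22409,.5833,.40388],[.18236,.98323,-.00073,-.00009]),
([-1.72695261,1.1501405,.49926665,.21399114,-.49187536,1.77840109,-.48567507],[-.04982581,.8866542,.39419628],[.21255374,.97699579,.0078283,-.01545508]),
([-1.73,1.27,1.25,.16,-1.24,1.66,-.45],[-.0461,.9239,.3624],[.217,.973,.074,-.035]),
([-1.73,1.18,1.27,.16,-1.26,1.59,-.44],[-.0379,.9209,.4553],[.216,.962,.153,-.057]),
([-1.72,.98,1.27,.16,-1.24,1.5,-.44],[-.0234,.8791,.6371],[.212,.930,.287,-.092]),
([-1.92,.57,1.28,1.31,-1.05,1.26,.44],[.3019,.6488,.5436],[.213,.927,.294,-.094]),
([-1.93,.59,1.31,1.30,-1.08,1.28,-.59],[.3008,.65,.5439],[.646,.698,.208,-.227]),
([-1.81,-.43,1.23,1.75,-.16,1.25,-.44],[.469,.188,.508],[.644,.7,.209,-.228]),
([-1.68,-.5,1.34,1.73,-.07,1.27,-.25],[.5173,.0503,.4872],[.659,.690,.238,-.181])]
def fk(q,p,s):
    h,d1,d2,d3,a,b,c,e,g=p; v=np.array([0,0,h]);R=Ro.from_euler("z",s[0]*q[0]+c)
    for ax,ang,off in(("y",q[1],None),("z",s[1]*q[2],(a,0,d1)),("y",q[3],None),("z",s[2]*q[4],(b,0,d2)),("y",q[5],None),("z",s[3]*q[6]+e,(g,0,d3))):
        R=R*Ro.from_euler(ax,ang)
        if off: v=v+R.apply(off)
    return v,R
def res(p,s):
    r=[]
    for q,x,o in D:
        v,R=fk(q,p,s);r+=list((v-x)*5)+list((R.inv()*Ro.from_quat(o)).as_rotvec())
    return r
if __name__=="__main__":
    best=None
    for s in itertools.product((1,-1),repeat=4):
        for e in(0,np.pi/2,np.pi,-np.pi/2):
            f=least_squares(res,[.3,.4,.4,.1,0,0,0,e,0],args=(s,))
            if best is None or f.cost<best[0]: best=(f.cost,s,f.x)
    print(best);r=np.array(res(best[2],best[1])).reshape(-1,6).round(3);print(r)
    np.savez("kin.npz",p=best[2],s=best[1])
E
python3 kin.py
```

```text
(np.float64(0.02211578917558403), (-1, -1, -1, -1), array([ 0.26955945,  0.44040455,  0.50707931,  0.19474068, -0.0073893 ,
       -0.02806821, -0.02441111,  1.54709761, -0.01653612]))
[[-0.048  0.08   0.026 -0.    -0.    -0.001]
 [-0.044 -0.033  0.047  0.001  0.    -0.001]
 [ 0.017 -0.001 -0.014  0.002  0.007 -0.003]
 [-0.012  0.022 -0.042 -0.002  0.006  0.007]
 [ 0.016  0.041 -0.008  0.006  0.014 -0.001]
 [ 0.091 -0.011 -0.029  0.01   0.022 -0.004]
 [ 0.01  -0.04  -0.038  0.02  -0.002  0.007]
 [-0.075  0.013  0.023  0.009  0.002  0.   ]
 [-0.055  0.002  0.036  0.011 -0.    -0.001]]
```

```bash
cat > ik.py <<'E'
from kin import *
from geo import sw,AX,RS
K=np.load("kin.npz");P,SG=K["p"],K["s"]
LO=np.array([-2.6,-.5,-1.47,.16,-1.27,.06,-2.6]);HI=np.array([2.6,2.12,1.34,2.42,4.41,2.06,2.6])
def err(q,x,R):
    v,r=fk(q,P,SG);return np.r_[v-x,.3*(R*r.inv()).as_rotvec()*-1]
def pose(s,flip=1,off=(0,0,0)):
    z=-AX;y=-flip*RS[:,1];return sw([60,0,35])+AX*s/1e3+np.array(off),Ro.from_matrix(np.c_[np.cross(y,z),y,z])
def jac(q):
    v,r=fk(q,P,SG);J=np.zeros((6,7))
    for i in range(7):
        d=q.copy();d[i]+=1e-5;w,t=fk(d,P,SG);J[:3,i]=(w-v)/1e-5;J[3:,i]=(t*r.inv()).as_rotvec()/1e-5
    return J
def step(q,x,R,n=25):
    "best effort local IK with limits"
    for _ in range(n):
        v,r=fk(q,P,SG);e=np.r_[x-v,(R*r.inv()).as_rotvec()];J=jac(q)
        dq=J.T@np.linalg.solve(J@J.T+1e-4*np.eye(6),e);q=np.clip(q+np.clip(dq,-.1,.1),LO+.002,HI-.002)
    return q
E
python3 - <<'E'
from ik import *
rng=np.random.default_rng(0)
for s,fl in((295,1),(295,-1),(450,1),(450,-1)):
    x,R=pose(s,fl);S=[]
    for _ in range(40):
        f=least_squares(err,rng.uniform(LO,HI),bounds=(LO,HI),args=(x,R))
        if f.cost<1e-7:S.append((np.minimum((f.x-LO),(HI-f.x)).min(),f.x.round(2)))
    S.sort(key=lambda a:-a[0]);print(s,fl,len(S));[print("  ",round(a,2),b) for a,b in S[:4]+S[-2:]]
E
```

```text
295 1 24
   0.55 [ 1.13  0.78 -0.82  1.37  0.    1.51  0.47]
   0.55 [ 1.14  0.78 -0.83  1.37  0.01  1.51  0.47]
   0.55 [ 1.11  0.76 -0.78  1.37 -0.02  1.51  0.49]
   0.55 [ 1.17  0.81 -0.9   1.37  0.06  1.51  0.43]
   0.0 [ 1.35  1.2  -1.47  1.36  0.57  1.63  0.09]
   0.0 [ 1.35  1.2  -1.47  1.36  0.57  1.63  0.08]
295 -1 12
   0.39 [ 0.36  0.74  0.43  1.31 -0.67  1.67 -2.19]
   0.36 [ 0.46  0.71  0.27  1.31 -0.58  1.64 -2.24]
   0.35 [ 0.48  0.7   0.24  1.31 -0.57  1.63 -2.25]
   0.35 [ 0.48  0.7   0.24  1.31 -0.57  1.63 -2.25]
   0.09 [ 0.96  0.74 -0.51  1.32 -0.16  1.53 -2.51]
   0.01 [ 1.07  0.79 -0.69  1.32 -0.05  1.52 -2.59]
450 1 20
   0.23 [ 1.07  0.82 -0.76  0.98 -0.01  1.83  0.48]
   0.23 [ 1.06  0.81 -0.76  0.98 -0.01  1.83  0.48]
   0.23 [ 1.08  0.82 -0.79  0.98  0.01  1.83  0.47]
   0.23 [ 1.05  0.81 -0.73  0.98 -0.03  1.83  0.49]
   0.0 [ 1.24  1.12 -1.47  0.98  0.52  1.91  0.17]
   0.0 [ 1.24  1.12 -1.47  0.98  0.52  1.91  0.17]
450 -1 16
   0.18 [ 0.77  0.78 -0.12  0.92 -0.36  1.88 -2.42]
   0.14 [ 0.65  0.78  0.13  0.92 -0.51  1.92 -2.35]
   0.14 [ 0.63  0.78  0.18  0.92 -0.53  1.92 -2.33]
   0.13 [ 0.85  0.79 -0.27  0.92 -0.27  1.87 -2.47]
   0.0 [ 1.02  0.85 -0.66  0.93 -0.04  1.85 -2.6 ]
   0.0 [ 1.02  0.85 -0.66  0.93 -0.04  1.85 -2.6 ]
```

```bash
cat > sim.py <<'E'
from ik import *
def row(q,d,spin=0,world=False,n=5):
    v,r=fk(q,P,SG);d=np.array(d)/1e3;x=v+(d if world else r.apply(d));R=r*Ro.from_euler("z",spin)
    return step(q,x,R,n)
E
nproc; python3 - <<'E'
from sim import *; import time
q=np.array(D[0][0]);t=time.time()
H=[((37,8.5,0),0,10),((15,48,0),0,5),((23,44,0),0,5),((20,40,-22),0,14),((-30,-40,0),0,1),((-45,-10,-8),0,4),((-45,-6,-8),0,5),((0,0,0),.148,7),((-43.8,14,-26.8),0,10),((-32,36,-8),0,5)]
for d,s,n in H:
    for _ in range(n):q=row(q,d,s)
    v,r=fk(q,P,SG);print(n,q.round(2),v.round(3),r.apply([0,0,1]).round(3))
print((time.time()-t)/66)
E
```

```text
4
10 [-1.67  0.83 -0.15  0.74  0.11  1.58 -0.57] [-0.1    0.812  0.409] [-0.    -0.001 -1.   ]
5 [-1.74  2.12  0.01  0.16  0.05  2.06 -0.38] [-0.064  0.597 -0.327] [ 0.185 -0.913 -0.365]
5 [-1.46  2.12  0.17  0.16  0.07  2.06 -0.29] [ 0.14   0.591 -0.322] [ 0.066 -0.936 -0.346]
14 [2.36 2.12 1.34 0.16 1.29 2.06 0.93] [-0.664 -0.456 -0.073] [-0.231  0.27   0.935]
1 [2.38 2.11 1.34 0.16 1.35 2.06 1.05] [-0.673 -0.454 -0.062] [-0.203  0.236  0.95 ]
4 [2.6  2.12 1.34 0.16 2.58 1.44 2.46] [-0.775 -0.473 -0.158] [-0.185 -0.87   0.457]
5 [2.6  2.11 1.34 0.16 3.23 0.8  2.54] [-0.817 -0.473 -0.293] [-0.34  -0.872 -0.352]
7 [2.55 2.08 1.23 0.24 3.32 0.82 1.5 ] [-0.817 -0.473 -0.293] [-0.34  -0.872 -0.352]
10 [2.6  2.03 1.34 0.16 4.41 0.77 0.9 ] [-0.833 -0.413 -0.315] [-0.22  -0.401 -0.889]
5 [ 2.6   2.12  1.34  0.16  4.41  0.69 -0.22] [-0.785 -0.38  -0.396] [-0.228 -0.362 -0.904]
0.0035898288091023764
```

```bash
cat > sim.py <<'E'
from ik import *
VM=.07*np.array([2.22,2.22,2.79,2.79,3.14,3.14,3.14])
def row(q,d,spin=0,world=False,w=.3,lam=.01):
    v,r=fk(q,P,SG);d=np.array(d)/1e3;x=v+(d if world else r.apply(d));R=r*Ro.from_euler("z",spin)
    def f(p):
        a,b=fk(p,P,SG);return np.r_[a-x,w*(R*b.inv()).as_rotvec(),lam*(p-q)]
    def J(p):
        j=jac(p);j[3:]*=-w;return np.vstack([j,lam*np.eye(7)])
    lo=np.maximum(LO,q-VM);hi=np.minimum(HI,q+VM);hi=np.maximum(hi,lo+1e-6)
    return least_squares(f,np.clip(q,lo+1e-7,hi-1e-7),jac=J,bounds=(lo,hi),max_nfev=8).x
E
cat > val.py <<'E'
from sim import *; import time,sys
H=[((37,8.5,0),0,10),((15,48,0),0,5),((23,44,0),0,5),((20,40,-22),0,14),((-30,-40,0),0,1),((-45,-10,-8),0,4),((-45,-6,-8),0,5),((0,0,0),.148,7),((-43.8,14,-26.8),0,10),((-32,36,-8),0,5)]
for w in(.1,.3,1):
  q=np.array(D[0][0]);t=time.time();print("w",w)
  for d,s,n in H:
    for _ in range(n):q=row(q,d,s,w=w)
    v,r=fk(q,P,SG);print(n,q.round(2),v.round(3),r.apply([0,0,1]).round(3))
  print((time.time()-t)/66)
E
python3 val.py
```

```text
w 0.1
10 [-1.68  0.82 -0.14  0.76  0.1   1.56 -0.57] [-0.101  0.81   0.41 ] [-0.004  0.01  -1.   ]
5 [-1.68  1.17 -0.08  0.16  0.07  1.06 -0.43] [-0.085  1.013  0.454] [-0.079  0.683 -0.726]
5 [-1.7   1.1  -0.11  0.16  0.01  0.32 -0.31] [-0.111  1.054  0.646] [-0.152  0.988 -0.013]
14 [-1.78  0.46 -0.05  0.16  0.04  0.51 -0.35] [-0.106  0.626  1.178] [-0.175  0.884  0.433]
1 [-1.73  0.38 -0.07  0.36  0.02  0.47 -0.34] [-0.095  0.652  1.141] [-0.173  0.918  0.357]
4 [-1.24  0.2  -0.36  0.84 -0.64  0.27  0.26] [0.057 0.684 1.039] [-0.134  0.936  0.324]
5 [-0.74  0.28 -0.62  0.98 -1.27  0.41  0.91] [0.255 0.705 0.924] [-0.111  0.955  0.275]
7 [-0.73  0.3  -0.63  0.94 -1.27  0.43 -0.11] [0.255 0.705 0.924] [-0.114  0.949  0.294]
10 [ 0.3   0.72 -1.34  1.63 -1.25  0.65  0.57] [0.492 0.525 0.489] [-0.133  0.989  0.07 ]
5 [ 0.05  1.07 -1.04  1.17 -0.98  0.87  0.51] [0.697 0.521 0.357] [-0.123  0.99   0.073]
0.008986382773428253
w 0.3
10 [-1.68  0.83 -0.14  0.74  0.1   1.58 -0.57] [-0.1    0.811  0.409] [-0.001 -0.    -1.   ]
5 [-1.69  1.19 -0.03  0.16  0.03  1.51 -0.47] [-0.073  0.939  0.38
[... 1003 characters left out ...]
8] [-0.075  0.922  0.306] [-0.006  0.074 -0.997]
14 [-1.7   1.09  0.    0.16  0.    1.69 -0.48] [-0.076  0.889  0.471] [-0.017  0.196 -0.98 ]
1 [-1.69  0.98  0.01  0.36 -0.    1.62 -0.47] [-0.065  0.875  0.477] [-0.016  0.189 -0.982]
4 [-1.5   0.6   0.02  0.93 -0.05  1.42 -0.27] [0.09  0.776 0.49 ] [-0.016  0.188 -0.982]
5 [-1.23  0.45  0.06  1.12 -0.12  1.41  0.06] [0.291 0.665 0.506] [-0.016  0.188 -0.982]
7 [-1.32  0.5   0.23  1.06 -0.21  1.44 -0.93] [0.291 0.665 0.506] [-0.016  0.188 -0.982]
10 [-0.79  0.2   0.5   1.08 -0.3   1.84 -0.2 ] [0.512 0.217 0.689] [-0.016  0.188 -0.982]
5 [-0.22  0.69  0.38  0.4  -0.49  2.06  0.02] [0.704 0.087 0.684] [-0.009  0.189 -0.982]
0.005868496316851992
```

```bash
cat > beam.py <<'E'
from sim import *; import itertools
from multiprocessing import Pool
q=np.array(D[6][0],float)
for _ in range(10): q=row(q,(-43.8,14,-26.8),w=.6)
print("check",q.round(2),"true [-1.81 -.43 1.23 1.75 -.16 1.25 -.44]")
DIR=[np.array(d)/np.linalg.norm(d)*46 for d in itertools.product((-1,0,1),repeat=3) if any(d)]
ACT=[(d,0) for d in DIR]+[((0,0,0),.145),((0,0,0),-.145)]
Z0=Ro.from_quat(D[-1][2]).apply([0,0,1])
def ex(a):
    q,seq,i=a;d,s=ACT[i]
    for _ in range(4):
        q=row(q,d,s,world=True,w=.6)
    v,r=fk(q,P,SG);rr=np.hypot(*v[:2]);z=r.apply([0,0,1]);tip=v+.17*z
    ok=v[2]>.40 and tip[2]>.3 and rr>.35 and v[0]>-.25 and v[2]<.9
    if v[0]<.25 and abs(v[1])<.3: ok=False
    tl=np.linalg.norm(z-(-AX));m=np.minimum(q-LO,HI-q)[[1,2,3,4,5]].min()
    return ok,q,seq+[i],max(q[2],-.3)+1.5*tl-.3*min(m,.15),v,tl
if __name__=="__main__":
    B=[(np.array(D[-1][0],float),[])]
    with Pool(4) as p:
        for dep in range(8):
            R=[r for r in p.map(ex,[(q,s,i) for q,s in B for i in range(len(ACT))],chunksize=8) if r[0]]
            R.sort(key=lambda r:r[3]);B=[];seen=set()
            for r in R:
                k=tuple(np.round(r[4]/.12).astype(int))+tuple(np.round(r[1][[2,6]]/.25).astype(int))
                if k in seen:continue
                seen.add(k);B.append((r[1],r[2]))
                if len(B)>=40:break
            r=R[0];print(dep,round(r[3],3),r[1].round(2),r[4].round(3),round(r[5],3),[(np.round(ACT[i][0]).astype(int).tolist(),ACT[i][1]) for i in r[2]])
E
timeout 500 python3 beam.py
```

```text
check [-1.78 -0.4   1.34  1.74 -0.21  1.28 -0.3 ] true [-1.81 -.43 1.23 1.75 -.16 1.25 -.44]
0 0.908 [-1.06 -0.5   0.76  1.97 -0.22  1.32 -0.24] [0.378 0.07  0.496] 0.097 [([-46, 0, 0], 0)]
1 0.264 [-0.75 -0.5   0.13  2.09 -0.42  1.2  -0.49] [0.266 0.231 0.497] 0.093 [([-33, 33, 0], 0), ([-46, 0, 0], 0)]
2 -0.115 [-0.81 -0.47 -0.24  2.06 -0.43  1.04 -0.88] [0.143 0.367 0.497] 0.091 [([-33, 33, 0], 0), ([-46, 0, 0], 0), ([-33, 33, 0], 0)]
3 -0.224 [-0.52 -0.24 -0.31  1.91 -0.52  1.04 -0.04] [0.282 0.394 0.496] 0.081 [([-46, 0, 0], 0), ([0, 0, 0], -0.145), ([-33, 33, 0], 0), ([0, 46, 0], 0)]
4 -0.224 [-0.62 -0.14 -0.62  1.82 -0.32  0.89 -0.49] [0.152 0.524 0.496] 0.081 [([-46, 0, 0], 0), ([0, 0, 0], -0.145), ([-33, 33, 0], 0), ([0, 46, 0], 0), ([-33, 33, 0], 0)]
5 -0.243 [-1.38  0.48 -0.31  0.41  0.13  1.7  -1.49] [0.067 0.654 0.834] 0.068 [([-33, 33, 0], 0), ([-46, 0, 0], 0), ([-46, 0, 0], 0), ([-27, 27, 27], 0), ([0, 33, 33], 0), ([0, 33, 33], 0)]
6 -0.252 [-0.88  0.28 -1.18  1.57  0.59  0.95 -1.56] [-0.148  0.628  0.5  ] 0.062 [([-46, 0, 0], 0), ([0, 0, 0], -0.145), ([-33, 33, 0], 0), ([0, 46, 0], 0), ([-33, 33, 0], 0), ([-46, 0, 0], 0), ([-33, 33, 0], 0)]
7 -0.29 [-1.78  0.61 -0.57  0.48  0.6   1.56 -1.95] [-0.248  0.71   0.744] 0.037 [([-33, 33, 0], 0), ([-46, 0, 0], 0), ([-46, 0, 0], 0), ([-27, 27, 27], 0), ([-27, 27, 27], 0), ([-27, 27, 27], 0), ([-33, 0, 33], 0), ([0, 33, -33], 0)]
```

Call:
{"method": "arm_command", "body": {
  "plan": [
    {"dp":[29.3,-32.3,16.6],"spin":0},
    {"dp":[29.3,-32.3,16.6],"spin":0},
    {"dp":[29.3,-32.3,16.6],"spin":0},
    {"dp":[29.3,-32.3,16.6],"spin":0}
  ]
}}

```text
clock: 7.8
position: [0.3833, 0.1841, 0.4877]
ee_rot: [0.659, 0.69, 0.238, -0.182]
ft_force: [0.8, 0.9, 0.9]
grip_width: 1.001
grasp_force: 0.0
```

Call:
{"method": "arm_command", "body": {
  "plan": [
    {"dp":[3,-46,-3],"spin":0},
    {"dp":[3,-46,-3],"spin":0},
    {"dp":[3,-46,-3],"spin":0}
  ]
}}

```text
clock: 8.1
position: [0.3091, 0.179, 0.4946]
ee_rot: [0.655, 0.691, 0.243, -0.184]
ft_force: [-0.2, 0.3, 0.6]
grip_width: 0.995
grasp_force: 0.0
```

```bash
cat > plan.py <<'E'
from sim import *; from geo import st
def simto(q,wps):
    "simulate straight world moves from q, print q at each waypoint"
    for w in wps:
        v,r=fk(q,P,SG);d=(np.array(w)-v)*1e3;n=int(np.ceil(np.linalg.norm(d)/45))
        for _ in range(n): v,r=fk(q,P,SG); k=max(np.linalg.norm(np.array(w)-v)*1e3/45,1); q=row(q,(np.array(w)-v)*1e3/k,0,world=True,w=.6)
        v,r=fk(q,P,SG);print("  wp",np.round(w,3),"q",q.round(2),"z",r.apply([0,0,1]).round(3),"v",v.round(3))
    return q
E
python3 - <<'E'
from plan import *
o,R=st();q=o["joint_pos"]
T=pose(420)[0]
for W in ([[.5,.2,.5],[.6,-.1,.5],T],[[.35,.35,.5],[.6,.2,.5],[.65,-.2,.5],T],[[.2,.5,.5],[.5,.4,.5],[.65,0,.5],T]):
    print("try");simto(q,W)
E
```

```text
t 8.1 p [0.3091 0.179  0.4946] j [-0.9  -0.5   0.33  2.08 -0.34  1.15 -0.44] 
x [-0.074  0.816  0.573] y [0.995 0.023 0.096] z [ 0.065  0.577 -0.814] F [-0.2  0.3  0.6] w 0.995 gf 0.0
try
  wp [0.5 0.2 0.5] q [-0.86 -0.01  0.59  1.71 -0.6   1.25 -0.08] z [ 0.08   0.575 -0.814] v [0.5 0.2 0.5]
  wp [ 0.6 -0.1  0.5] q [-0.33  0.36  0.8   1.4  -0.84  1.7   0.49] z [ 0.08   0.575 -0.814] v [ 0.6 -0.1  0.5]
  wp [ 0.577 -0.412  0.377] q [ 0.27  0.77  0.78  1.13 -0.93  1.89  0.98] z [ 0.08   0.575 -0.814] v [ 0.577 -0.412  0.377]
try
  wp [0.35 0.35 0.5 ] q [-0.98 -0.2   0.24  1.87 -0.42  1.01 -0.54] z [ 0.08   0.575 -0.814] v [0.35 0.35 0.5 ]
  wp [0.6 0.2 0.5] q [-0.65  0.24  0.52  1.47 -0.74  1.34  0.02] z [ 0.08   0.575 -0.814] v [0.6 0.2 0.5]
  wp [ 0.65 -0.2   0.5 ] q [-0.01  0.54  0.65  1.13 -0.89  1.82  0.56] z [ 0.08   0.575 -0.814] v [ 0.65 -0.2   0.5 ]
  wp [ 0.577 -0.412  0.377] q [ 0.32  0.74  0.67  1.13 -0.87  1.86  0.95] z [ 0.08   0.575 -0.814] v [ 0.577 -0.412  0.377]
try
  wp [0.2 0.5 0.5] q [-1.04 -0.13 -0.13  1.83 -0.24  0.86 -1.02] z [ 0.079  0.575 -0.814] v [0.2 0.5 0.5]
  wp [0.5 0.4 0.5] q [-0.75  0.16  0.16  1.53 -0.55  1.08 -0.37] z [ 0.08   0.575 -0.814] v [0.5 0.4 0.5]
  wp [0.65 0.   0.5 ] q [-0.21  0.35  0.42  1.33 -0.76  1.56  0.28] z [ 0.08   0.575 -0.814] v [0.65 0.   0.5 ]
  wp [ 0.577 -0.412  0.377] q [ 0.39  0.7   0.53  1.13 -0.79  1.82  0.91] z [ 0.08   0.575 -0.814] v [ 0.577 -0.412  0.377]
```

Call:
{"method": "arm_command", "body": {
  "plan": [
    {"dp":[35,11,24],"spin":0},
    {"dp":[35,11,24],"spin":0},
    {"dp":[35,11,24],"spin":0},
    {"dp":[35,11,24],"spin":0}
  ]
}}

```text
clock: 8.5
position: [0.3512, 0.3504, 0.5013]
ee_rot: [0.656, 0.69, 0.244, -0.183]
ft_force: [1.0, -0.1, 0.7]
grip_width: 1.001
grasp_force: 0.0
```

Call:
{"method": "arm_command", "body": {
  "plan": [
    {"dp":[-28,49,-14],"spin":0},
    {"dp":[-28,49,-14],"spin":0},
    {"dp":[-28,49,-14],"spin":0},
    {"dp":[-28,49,-14],"spin":0},
    {"dp":[-28,49,-14],"spin":0}
  ]
}}

```text
clock: 9.0
position: [0.5664, 0.2194, 0.5018]
ee_rot: [0.656, 0.691, 0.244, -0.183]
ft_force: [0.8, 1.2, 0.4]
grip_width: 1.0
grasp_force: 0.0
```

Call:
{"method": "arm_command", "body": {
  "plan": [
    {"dp":[-33,4,-23],"spin":0},
    {"dp":[-33,4,-23],"spin":0},
    {"dp":[-33,4,-23],"spin":0},
    {"dp":[-33,4,-23],"spin":0},
    {"dp":[-33,4,-23],"spin":0}
  ]
}}

```text
clock: 9.5
position: [0.589, 0.0183, 0.5027]
ee_rot: [0.656, 0.691, 0.244, -0.183]
ft_force: [0.5, -0.4, -0.8]
grip_width: 0.998
grasp_force: 0.0
```

Call:
{"method": "arm_command", "body": {
  "plan": [
    {"dp":[-33,4,-23],"spin":0},
    {"dp":[-33,4,-23],"spin":0},
    {"dp":[-33,4,-23],"spin":0},
    {"dp":[-33,4,-23],"spin":0},
    {"dp":[-33,4,-23],"spin":0}
  ]
}}

```text
clock: 10.0
position: [0.6133, -0.1821, 0.5039]
ee_rot: [0.656, 0.691, 0.244, -0.183]
ft_force: [0.8, -0.1, 0.4]
grip_width: 0.993
grasp_force: 0.0
```

```bash
python3 - <<'E'
from geo import *
import geo
geo.go(geo.sw([60,0,35])+AX*.140-0*AX)  # dummy
o=manip.get_obs();R=Ro.from_quat(o["ee_rot"]).as_matrix()
print("ideal z in tool",(R.T@-AX).round(3),"stand y",(R.T@RS[:,1]).round(3))
G=sw([60,0,35])+AX*.140
for b in(.27,.155):
    go(G-R[:,2]*b)
E
```

```text
t 10.0 p [ 0.6133 -0.1821  0.5039] j [-0.14  0.47  0.77  1.27 -0.88  1.79  0.58] 
x [-0.073  0.817  0.572] y [0.995 0.021 0.097] z [ 0.067  0.576 -0.814] F [ 0.8 -0.1  0.4] w 0.993 gf 0.0
to [ 0.5636 -0.2496  0.1489] d [-254.6  -85.2  246.8] rows 6 each [-42.4 -14.2  41.1]
ideal z in tool [ 0.011 -0.115  0.993] stand y [ 0.004 -0.993 -0.115]
t 10.0 p [ 0.6133 -0.1821  0.5039] j [-0.14  0.47  0.77  1.27 -0.88  1.79  0.58] 
x [-0.073  0.817  0.572] y [0.995 0.021 0.097] z [ 0.067  0.576 -0.814] F [ 0.8 -0.1  0.4] w 0.993 gf 0.0
to [ 0.5455 -0.4052  0.3688] d [-254.6  -85.2  -23.2] rows 6 each [-42.4 -14.2  -3.9]
t 10.0 p [ 0.6133 -0.1821  0.5039] j [-0.14  0.47  0.77  1.27 -0.88  1.79  0.58] 
x [-0.073  0.817  0.572] y [0.995 0.021 0.097] z [ 0.067  0.576 -0.814] F [ 0.8 -0.1  0.4] w 0.993 gf 0.0
to [ 0.5532 -0.3389  0.2752] d [-254.6  -85.2   91.8] rows 6 each [-42.4 -14.2  15.3]
```

Call:
{"method": "arm_command", "body": {
  "plan": [
    {"dp":[-42,-14,-28],"spin":0},
    {"dp":[-42,-14,-28],"spin":0},
    {"dp":[-42,-14,-28],"spin":0},
    {"dp":[-42,-14,-28],"spin":0},
    {"dp":[-42,-14,-28],"spin":0}
  ]
}}

```text
clock: 10.5
position: [0.5521, -0.4241, 0.4914]
ee_rot: [0.656, 0.691, 0.243, -0.183]
ft_force: [1.3, -0.2, 0.3]
grip_width: 1.003
grasp_force: 0.0
```

```bash
python3 - <<'E'
from geo import *
import cv2
o=manip.get_obs();R=Ro.from_quat(o["ee_rot"]).as_matrix()
G=sw([60,0,35])+AX*.140
go(G-R[:,2]*.155)
print("ideal z in tool",(R.T@-AX).round(3))
for c in("scene","top"):
    im=viewer.camera(c)
    print(c,[(r["score"],np.round(r["position"],3)) for r in finder.find_in(c,"paddle_grip")[:2]], px(c,G),px(c,sw([60,0,35])+AX*.18))
    if c=="scene": cv2.imwrite("pics/pre.png",cv2.resize(im[60:260,200:460],None,fx=3,fy=3))
E
```

```text
t 10.5 p [ 0.5521 -0.4241  0.4914] j [ 0.34  0.7   0.74  0.97 -0.91  2.04  0.86] 
x [-0.073  0.817  0.572] y [0.995 0.021 0.096] z [ 0.066  0.576 -0.815] F [ 1.3 -0.2  0.3] w 1.003 gf 0.0
to [ 0.5533 -0.3389  0.2752] d [-54.1 -17.7 225.3] rows 5 each [-10.8  -3.5  45.1]
ideal z in tool [ 0.011 -0.115  0.993]
scene [(0.68, array([ 0.564, -0.228,  0.135]))] [[272.39752248 175.95981917]] [[267.46081302 163.30958573]]
top [(0.59, array([ 0.56 , -0.205,  0.101]))] [[455.85664674 244.0958271 ]] [[470.83216883 241.71611281]]
```

View pics/pre.png

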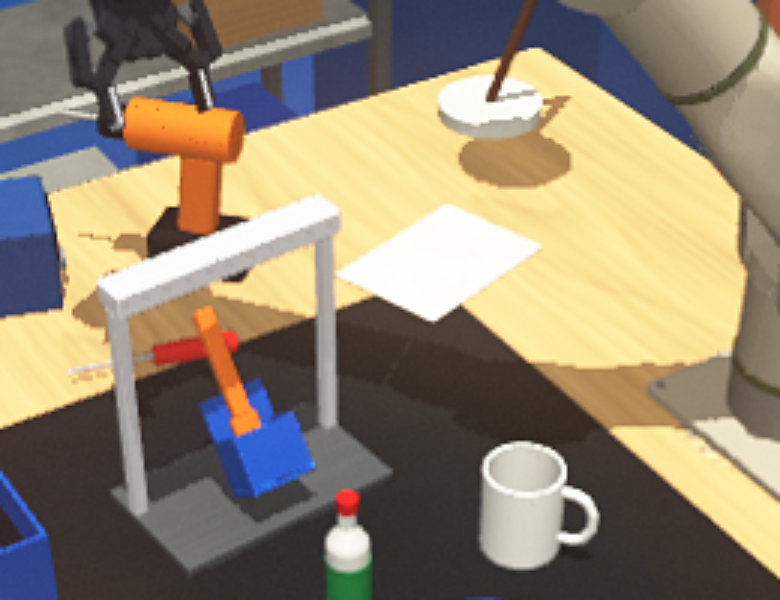

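The handle end is at about (269,165) px and was predicted at (267.5,163). The grip point also lies on the handle, so I'll approach along the axis.

Call:
{"method": "arm_command", "body": {
  "plan": [
    {"dp":[-27,-9,30],"spin":0},
    {"dp":[-27,-9,30],"spin":0},
    {"dp":[0,0,35],"spin":0},
    {"dp":[0,0,35],"spin":0},
    {"dp":[0,0,35],"spin":0}
  ]
}}

```text
clock: 11.2
position: [0.5506, -0.3693, 0.3236]
ee_rot: [0.655, 0.692, 0.243, -0.183]
ft_force: [0.6, -0.6, -0.4]
grip_width: 0.999
grasp_force: 0.0
```

```bash
python3 - <<'E'
from geo import *
o=manip.get_obs();R=Ro.from_quat(o["ee_rot"]).as_matrix()
go(sw([60,0,35])+AX*.140-R[:,2]*.155)
print("ideal z in tool",(R.T@-AX).round(3))
E
```

```text
t 11.2 p [ 0.5506 -0.3693  0.3236] j [ 0.19  0.7   0.72  1.36 -0.87  1.73  1.02] 
x [-0.075  0.817  0.572] y [0.995 0.024 0.097] z [ 0.065  0.576 -0.815] F [ 0.6 -0.6 -0.4] w 0.999 gf 0.0
to [ 0.5535 -0.3389  0.2752] d [-3.1 -1.1 57.1] rows 2 each [-1.6 -0.5 28.5]
ideal z in tool [ 0.011 -0.114  0.993]
```

Call:
{"method": "arm_command", "body": {
  "plan": [
    {"dp":[-3,-1,19],"spin":0},
    {"dp":[0,0,19],"spin":0},
    {"dp":[0,0,19],"spin":0}
  ]
}}

```text
clock: 11.5
position: [0.5536, -0.3391, 0.2759]
ee_rot: [0.655, 0.692, 0.243, -0.183]
ft_force: [0.3, -0.6, 0.2]
grip_width: 0.997
grasp_force: 0.0
```

Call:
{"method": "arm_command", "body": {
  "plan": [
    {"dp":[0,0,0],"spin":0},
    {"dp":[0,0,0],"spin":0},
    {"dp":[0,0,0],"spin":0},
    {"dp":[0,0,0],"spin":0},
    {"dp":[0,0,0],"spin":0}
  ],
  "grip": 1,
  "newtons": 50
}}

```text
clock: 12.0
position: [0.5518, -0.3428, 0.2768]
ee_rot: [0.657, 0.69, 0.243, -0.183]
ft_force: [-3.3, 0.2, 2.1]
grip_width: 0.222
grasp_force: 51.9
```

Call:
{"method": "arm_command", "body": {
  "plan": [
    {"dp":[0,0,0],"spin":0},
    {"dp":[0,0,0],"spin":0},
    {"dp":[0,0,0],"spin":0}
  ]
}}

```text
clock: 12.3
position: [0.5521, -0.3426, 0.2765]
ee_rot: [0.657, 0.69, 0.243, -0.183]
ft_force: [-4.3, -2.4, 6.0]
grip_width: 0.225
grasp_force: 53.2
```

Call:
{"method": "arm_command", "body": {
  "plan": [
    {"dp":[-0.3,3,-26],"spin":0},
    {"dp":[-0.4,5,-42],"spin":0},
    {"dp":[-0.4,5,-42],"spin":0},
    {"dp":[-0.2,3,-25],"spin":0}
  ]
}}

```text
clock: 12.7
position: [0.5593, -0.4219, 0.3891]
ee_rot: [0.657, 0.691, 0.243, -0.182]
ft_force: [-0.6, -1.0, -0.8]
grip_width: 0.226
grasp_force: 52.2
```

```bash
python3 - <<'E'
from plan import *; import geo,cv2
from geo import *
o,R=st();q=o["joint_pos"]
E0=o["position"]+.295*R[:,2];print("blade end (along tool z)",E0.round(3),"alt",(o["position"]+.155*R[:,2]-AX*.14).round(3))
W=[o["position"]+[0.03,0,.10],[.62,-.15,.56],[.56,.03,.5]]
simto(q,W)
im=viewer.camera("scene");cv2.imwrite("pics/held.png",cv2.resize(im[60:260,200:460],None,fx=3,fy=3))
print(px("scene",[E0,o["position"]+.155*R[:,2]-AX*.14,o["position"]+.115*R[:,2]]))
E
```

```text
t 12.7 p [ 0.5593 -0.4219  0.3891] j [ 0.3   0.74  0.73  1.13 -0.89  1.88  0.97] 
x [-0.072  0.818  0.57 ] y [0.995 0.02  0.097] z [ 0.068  0.574 -0.816] F [-0.6 -1.  -0.8] w 0.226 gf 52.2
blade end (along tool z) [ 0.579 -0.253  0.148] alt [ 0.563 -0.252  0.149]
  wp [ 0.589 -0.422  0.489] q [ 0.38  0.76  0.7   0.86 -0.95  2.05  0.8 ] z [ 0.082  0.572 -0.816] v [ 0.589 -0.422  0.489]
  wp [ 0.62 -0.15  0.56] q [-0.13  0.43  0.71  1.17 -0.86  1.85  0.46] z [ 0.082  0.572 -0.816] v [ 0.62 -0.15  0.56]
  wp [0.56 0.03 0.5 ] q [-0.49  0.13  0.61  1.58 -0.7   1.48  0.25] z [ 0.081  0.573 -0.816] v [0.56 0.03 0.5 ]
[[267.25898439 177.27869038]
 [272.22675    175.58775624]
 [251.21092762 117.52845008]]
```

View pics/held.png

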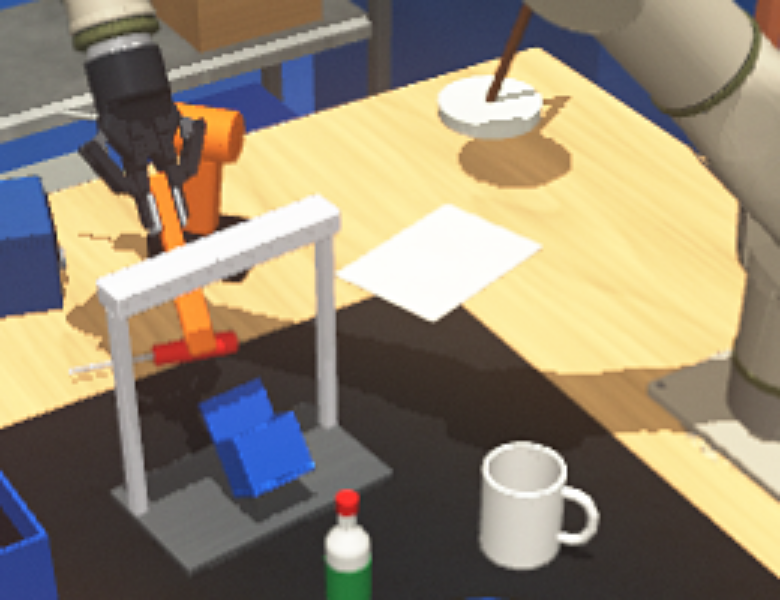

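```bash
python3 - <<'E'
from plan import *
from geo import *
o,R=st();q=o["joint_pos"]
for W in ([[.56,-.47,.42],[.56,-.45,.55],[.58,-.15,.55]],[[.48,-.46,.45],[.46,-.43,.55],[.5,-.15,.55],[.55,.03,.45]],[[.45,-.46,.40],[.38,-.40,.42],[.38,-.2,.45],[.55,.03,.45]]):
    print("try");simto(q,W)
E
```

```text
t 12.75 p [ 0.5588 -0.4237  0.3915] j [ 0.3   0.74  0.73  1.13 -0.89  1.88  0.97] 
x [-0.071  0.82   0.568] y [0.995 0.018 0.098] z [ 0.07   0.572 -0.817] F [-0.5 -1.   2.2] w 0.228 gf 52.1
try
  wp [ 0.56 -0.47  0.42] q [ 0.42  0.8   0.72  0.95 -0.91  1.99  0.95] z [ 0.084  0.57  -0.817] v [ 0.56 -0.47  0.42]
  wp [ 0.56 -0.45  0.55] q [ 0.6   0.67  0.32  0.78 -0.73  2.06  0.7 ] z [ 0.097  0.562 -0.822] v [ 0.558 -0.445  0.543]
  wp [ 0.58 -0.15  0.55] q [ 0.18  0.26  0.23  1.32 -0.65  1.72  0.41] z [ 0.096  0.562 -0.822] v [ 0.58 -0.15  0.55]
try
  wp [ 0.48 -0.46  0.45] q [ 0.38  0.65  0.78  1.14 -0.82  2.01  1.06] z [ 0.084  0.57  -0.817] v [ 0.48 -0.46  0.45]
  wp [ 0.46 -0.43  0.55] q [ 0.54  0.48  0.47  1.08 -0.67  2.06  0.87] z [ 0.086  0.569 -0.818] v [ 0.46 -0.43  0.55]
  wp [ 0.5  -0.15  0.55] q [ 0.14  0.1   0.3   1.5  -0.62  1.73  0.45] z [ 0.085  0.569 -0.818] v [ 0.5  -0.15  0.55]
  wp [0.55 0.03 0.45] q [-0.06  0.1   0.14  1.69 -0.64  1.37  0.27] z [ 0.085  0.569 -0.818] v [0.55 0.03 0.45]
try
  wp [ 0.45 -0.46  0.4 ] q [ 0.36  0.63  0.8   1.29 -0.77  1.92  1.15] z [ 0.084  0.57  -0.817] v [ 0.45 -0.46  0.4 ]
  wp [ 0.38 -0.4   0.42] q [ 0.23  0.41  0.86  1.53 -0.64  1.87  1.16] z [ 0.084  0.57  -0.817] v [ 0.38 -0.4   0.42]
  wp [ 0.38 -0.2   0.45] q [-0.1  -0.07  0.7   1.85 -0.49  1.64  0.68] z [ 0.084  0.57  -0.817] v [ 0.38 -0.2   0.45]
  wp [0.55 0.03 0.45] q [-0.34  0.11  0.45  1.69 -0.68  1.38  0.29] z [ 0.084  0.571 -0.817] v [0.55 0.03 0.45]
```

Call:
{"method": "arm_command", "body": {
  "plan": [
    {"dp":[3,-24.5,-24.6],"spin":0},
    {"dp":[3,-24.5,-24.6],"spin":0},
    {"dp":[3,-24.5,-24.6],"spin":0}
  ],
  "newtons": 80
}}

```text
clock: 13.05
position: [0.4804, -0.4571, 0.4446]
ee_rot: [0.656, 0.691, 0.243, -0.184]
ft_force: [0.9, -1.0, -1.6]
grip_width: 0.228
grasp_force: 78.8
```

Call:
{"method": "arm_command", "body": {
  "plan": [
    {"dp":[27.6,-3.2,-22],"spin":0},
    {"dp":[27.6,-3.2,-22],"spin":0},
    {"dp":[27.6,-3.2,-22],"spin":0}
  ]
}}

```text
clock: 13.35
position: [0.4613, -0.4271, 0.5447]
ee_rot: [0.657, 0.69, 0.242, -0.184]
ft_force: [1.1, -1.4, -4.3]
grip_width: 0.225
grasp_force: 78.9
```

```bash
python3 - <<'E'
from geo import *
o,R=st();print("end",o["position"]+.295*R[:,2]);go([.5,-.15,.55])
E
```

```text
t 13.35 p [ 0.4613 -0.4271  0.5447] j [ 0.48  0.49  0.52  1.08 -0.7   2.05  0.86] 
x [-0.069  0.817  0.572] y [0.996 0.02  0.092] z [ 0.064  0.576 -0.815] F [ 1.1 -1.4 -4.3] w 0.225 gf 78.9
end [ 0.48026717 -0.25725595  0.30423485]
t 13.35 p [ 0.4613 -0.4271  0.5447] j [ 0.48  0.49  0.52  1.08 -0.7   2.05  0.86] 
x [-0.069  0.817  0.572] y [0.996 0.02  0.092] z [ 0.064  0.576 -0.815] F [ 1.1 -1.4 -4.3] w 0.225 gf 78.9
to [ 0.5  -0.15  0.55] d [226.9  44.4 157.7] rows 5 each [45.4  8.9 31.5]
```

Call:
{"method": "arm_command", "body": {
  "plan": [
    {"dp":[37.8,7.4,26.3],"spin":0},
    {"dp":[37.8,7.4,26.3],"spin":0},
    {"dp":[37.8,7.4,26.3],"spin":0}
  ]
}}

```text
clock: 13.65
position: [0.4801, -0.2876, 0.5473]
ee_rot: [0.656, 0.69, 0.243, -0.183]
ft_force: [0.7, 0.5, -1.2]
grip_width: 0.222
grasp_force: 78.9
```

Call:
{"method": "arm_command", "body": {
  "plan": [
    {"dp":[37.8,7.4,26.3],"spin":0},
    {"dp":[37.8,7.4,26.3],"spin":0},
    {"dp":[37.8,7.4,26.3],"spin":0}
  ]
}}

```text
clock: 13.95
position: [0.4994, -0.1481, 0.5501]
ee_rot: [0.656, 0.691, 0.243, -0.183]
ft_force: [0.7, 1.1, -1.8]
grip_width: 0.223
grasp_force: 78.9
```

Call:
{"method": "arm_command", "body": {
  "plan": [
    {"dp":[16,7.2,49],"spin":0},
    {"dp":[16,7.2,49],"spin":0},
    {"dp":[16,7.2,49],"spin":0},
    {"dp":[16,7.2,49],"spin":0},
    {"dp":[16,7.2,49],"spin":0}
  ]
}}

```text
clock: 14.45
position: [0.5435, 0.0506, 0.4044]
ee_rot: [0.656, 0.691, 0.243, -0.183]
ft_force: [0.5, 0.7, -1.2]
grip_width: 0.224
grasp_force: 78.9
```

```bash
cat >> geo.py <<'E'
def end(o,R): return o["position"]+.295*R[:,2]
def goend(off,n=None):
    "move blade end to bowl-frame offset (mm)"
    o=manip.get_obs();R=Ro.from_quat(o["ee_rot"]).as_matrix()
    print("end in bowl mm",((end(o,R)-[*B,0])*1e3).round(1)); go(np.array([*B,0])+np.array(off)/1e3-.295*R[:,2],n)
E
python3 - <<'E'
from geo import *; import cv2
goend([0,0,66])
o=manip.get_obs();R=Ro.from_quat(o["ee_rot"]).as_matrix()
for c,(y,x) in(("scene",(200,280)),("top",(180,180))):
    im=viewer.camera(c);print(c,px(c,end(o,R)),px(c,[*B,.055]),[np.round(r["position"],3) for r in finder.find_in(c,"bowl")[:1]])
    cv2.imwrite(f"pics/bowl_{c}.png",im)
a=cv2.imread("pics/bowl_scene.png")[220:340,290:430];b=cv2.imread("pics/bowl_top.png")[190:310,190:330]
cv2.imwrite("pics/bowl2.png",cv2.resize(np.vstack([a,b]),None,fx=2.4,fy=2.4,interpolation=cv2.INTER_CUBIC))
E
```

```text
end in bowl mm [ -2.1  -6.9 164.1]
t 14.45 p [0.5435 0.0506 0.4044] j [-0.17  0.15  0.19  1.76 -0.68  1.25  0.29] 
x [-0.072  0.817  0.572] y [0.995 0.021 0.095] z [ 0.066  0.576 -0.815] F [ 0.5  0.7 -1.2] w 0.224 gf 78.9
to [0.5456 0.0575 0.3063] d [-50.6  -7.1  84. ] rows 2 each [-25.3  -3.6  42. ]
scene [[363.26362506 266.01974703]] [[362.32612051 298.36832801]] [array([0.576, 0.243, 0.062])]
top [[241.06880526 246.83806386]] [[246.50974661 249.62508238]] [array([0.569, 0.247, 0.061])]
```

View pics/bowl2.png

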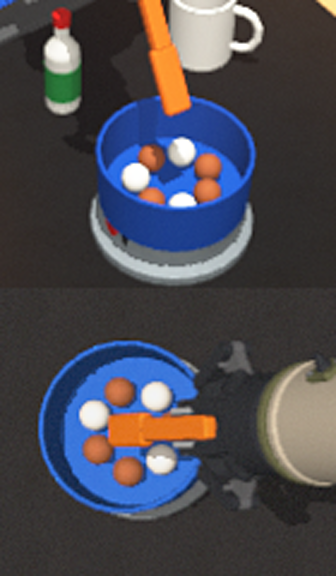

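The blade end sits over the bowl's free middle: (362,265) in the scene view against a predicted (363,266), and within a few mm in the top view. The beads form a ring round it. I'll lower the blade.

Call:
{"method": "arm_command", "body": {
  "plan": [
    {"dp":[-16,-2.3,29],"spin":0},
    {"dp":[-16,-2.3,29],"spin":0},
    {"dp":[-15,-2.3,28],"spin":0},
    {"dp":[0,0,0],"spin":0}
  ]
}}

```text
clock: 15.05
position: [0.5449, 0.0589, 0.305]
ee_rot: [0.657, 0.69, 0.241, -0.185]
ft_force: [-0.7, -0.1, -2.0]
grip_width: 0.223
grasp_force: 78.8
```

```bash
python3 - <<'E'
from geo import *
goend([-28,0,66])
o=manip.get_obs();R=Ro.from_quat(o["ee_rot"]).as_matrix()
a=np.radians(180-18*np.arange(41));y=27*np.sin(a)+1;p=np.c_[28*np.cos(a),y,0*a]
d=np.diff(p,axis=0)@R
for i in range(20):print(d[i].round(1).tolist(),p[i+1].round(0))
E
```

```text
end in bowl mm [-1.8  1.1 64.4]
t 15.05 p [0.5449 0.0589 0.305 ] j [-0.17  0.25  0.17  1.86 -0.75  1.1   0.43] 
x [-0.068  0.818  0.572] y [0.996 0.02  0.089] z [ 0.062  0.575 -0.816] F [-0.7 -0.1 -2. ] w 0.223 gf 78.8
to [0.5188 0.0578 0.3066] d [  1.8 -25.9  -3.6] rows 1 each [  1.8 -25.9  -3.6]
[6.7, 1.5, 4.9] [-27.   9.   0.]
[5.9, 4.1, 4.6] [-23.  17.   0.]
[4.5, 6.3, 3.8] [-16.  23.   0.]
[2.6, 7.8, 2.7] [-9. 27.  0.]
[0.5, 8.6, 1.3] [ 0. 28.  0.]
[-1.7, 8.6, -0.2] [ 9. 27.  0.]
[-3.7, 7.7, -1.7] [16. 23.  0.]
[-5.3, 6.0, -3.1] [23. 17.  0.]
[-6.4, 3.8, -4.1] [27.  9.  0.]
[-6.9, 1.2, -4.7] [28.  1.  0.]
[-6.7, -1.5, -4.9] [27. -7. -0.]
[-5.9, -4.1, -4.6] [ 23. -15.  -0.]
[-4.5, -6.3, -3.8] [ 16. -21.  -0.]
[-2.6, -7.8, -2.7] [  9. -25.  -0.]
[-0.5, -8.6, -1.3] [  0. -26.  -0.]
[1.7, -8.6, 0.2] [ -9. -25.  -0.]
[3.7, -7.7, 1.7] [-16. -21.  -0.]
[5.3, -6.0, 3.1] [-23. -15.  -0.]
[6.4, -3.8, 4.1] [-27.  -7.  -0.]
[6.9, -1.2, 4.7] [-28.   1.  -0.]
```

Call:
{"method": "arm_command", "body": {
  "plan": [
    {"dp":[1,-13,-2],"spin":0},
    {"dp":[1,-13,-2],"spin":0},
    {"dp":[0,0,0],"spin":0}
  ]
}}

```text
clock: 15.35
position: [0.5195, 0.0574, 0.3125]
ee_rot: [0.656, 0.69, 0.244, -0.182]
ft_force: [0.4, 0.3, -1.1]
grip_width: 0.219
grasp_force: 79.0
```

Call:
{"method": "arm_command", "body": {
  "plan": [
    {"dp":[6.7,1.5,4.9],"spin":0},
    {"dp":[5.9,4.1,4.6],"spin":0},
    {"dp":[4.5,6.3,3.8],"spin":0},
    {"dp":[2.6,7.8,2.7],"spin":0},
    {"dp":[0.5,8.6,1.3],"spin":0}
  ]
}}

```text
clock: 15.85
position: [0.5485, 0.0865, 0.3104]
ee_rot: [0.656, 0.691, 0.243, -0.184]
ft_force: [0.9, -0.4, -1.3]
grip_width: 0.222
grasp_force: 79.0
```

Call:
{"method": "arm_command", "body": {
  "plan": [
    {"dp":[-1.7,8.6,-0.2],"spin":0},
    {"dp":[-3.7,7.7,-1.7],"spin":0},
    {"dp":[-5.3,6.0,-3.1],"spin":0},
    {"dp":[-6.4,3.8,-4.1],"spin":0},
    {"dp":[-6.9,1.2,-4.7],"spin":0}
  ]
}}

```text
clock: 16.35
position: [0.576, 0.0576, 0.3104]
ee_rot: [0.656, 0.69, 0.243, -0.183]
ft_force: [-0.8, -0.3, -1.7]
grip_width: 0.223
grasp_force: 79.0
```

```bash
python3 - <<'E'
from geo import *
goend([28,0,66])
E
```

```text
end in bowl mm [30.5 -0.  70.1]
t 16.35 p [0.576  0.0576 0.3104] j [-0.16  0.31  0.18  1.78 -0.76  1.12  0.42] 
x [-0.071  0.817  0.572] y [0.995 0.02  0.095] z [ 0.066  0.576 -0.815] F [-0.8 -0.3 -1.7] w 0.223 gf 79.0
to [0.5735 0.0576 0.3064] d [-2.1 -2.8  3.2] rows 1 each [-2.1 -2.8  3.2]
```

Call:
{"method": "arm_command", "body": {
  "plan": [
    {"dp":[-7.7,-3.0,-3.3],"spin":0},
    {"dp":[-6.9,-5.6,-3.0],"spin":0},
    {"dp":[-4.5,-6.3,-3.8],"spin":0},
    {"dp":[-2.6,-7.8,-2.7],"spin":0},
    {"dp":[-0.5,-8.6,-1.3],"spin":0}
  ]
}}

```text
clock: 16.85
position: [0.5443, 0.0312, 0.3064]
ee_rot: [0.656, 0.69, 0.243, -0.183]
ft_force: [1.0, -0.2, -1.1]
grip_width: 0.222
grasp_force: 79.1
```

Call:
{"method": "arm_command", "body": {
  "plan": [
    {"dp":[1.7,-8.6,0.2],"spin":0},
    {"dp":[3.7,-7.7,1.7],"spin":0},
    {"dp":[5.3,-6.0,3.1],"spin":0},
    {"dp":[6.4,-3.8,4.1],"spin":0},
    {"dp":[6.9,-1.2,4.7],"spin":0}
  ]
}}

```text
clock: 17.35
position: [0.5171, 0.0596, 0.3067]
ee_rot: [0.656, 0.691, 0.244, -0.183]
ft_force: [3.5, -1.4, -0.4]
grip_width: 0.22
grasp_force: 79.1
```

```bash
python3 - <<'E'
from geo import *; import cv2
goend([-28,1,66])
im=viewer.camera("scene")[220:340,290:430];t=viewer.camera("top")[190:310,190:330]
cv2.imwrite("pics/stir1.png",cv2.resize(np.vstack([im,t]),None,fx=2.4,fy=2.4,interpolation=cv2.INTER_CUBIC))
E
```

```text
end in bowl mm [-28.2   2.1  66.5]
t 17.35 p [0.5171 0.0596 0.3067] j [-0.17  0.19  0.17  1.93 -0.75  1.08  0.43] 
x [-0.072  0.817  0.572] y [0.995 0.021 0.096] z [ 0.067  0.576 -0.814] F [ 3.5 -1.4 -0.4] w 0.22 gf 79.1
to [0.5173 0.0585 0.3063] d [-1.2  0.1 -0.3] rows 1 each [-1.2  0.1 -0.3]
```

View pics/stir1.png

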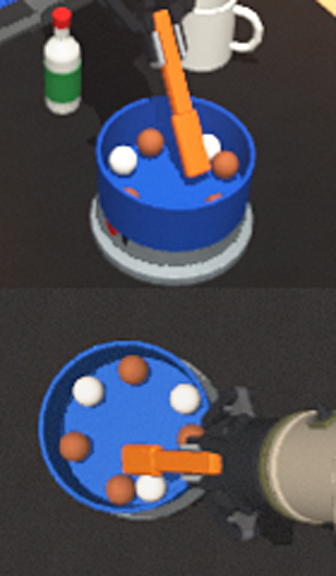

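One turn is done. The blade is at the bowl's -x side, at about (122,459) in the top crop. The beads have moved out towards the wall and all seven are inside. Now the second turn and a bit more.

Call:
{"method": "arm_command", "body": {
  "plan": [
    {"dp":[6.7,1.0,4.9],"spin":0},
    {"dp":[6.5,4.1,4.9],"spin":0},
    {"dp":[5.1,6.3,4.1],"spin":0},
    {"dp":[2.6,7.8,2.7],"spin":0},
    {"dp":[0.5,8.6,1.3],"spin":0}
  ]
}}

```text
clock: 17.95
position: [0.545, 0.0879, 0.3063]
ee_rot: [0.656, 0.691, 0.243, -0.184]
ft_force: [-0.6, 0.3, -1.4]
grip_width: 0.219
grasp_force: 79.0
```

Call:
{"method": "arm_command", "body": {
  "plan": [
    {"dp":[-1.7,8.6,-0.2],"spin":0},
    {"dp":[-3.7,7.7,-1.7],"spin":0},
    {"dp":[-5.3,6.0,-3.1],"spin":0},
    {"dp":[-6.4,3.8,-4.1],"spin":0},
    {"dp":[-6.9,1.2,-4.7],"spin":0}
  ]
}}

```text
clock: 18.45
position: [0.5728, 0.0591, 0.3066]
ee_rot: [0.656, 0.69, 0.243, -0.183]
ft_force: [0.5, -0.5, -1.5]
grip_width: 0.221
grasp_force: 79.0
```

Call:
{"method": "arm_command", "body": {
  "plan": [
    {"dp":[-6.7,-1.5,-4.9],"spin":0},
    {"dp":[-5.9,-4.1,-4.6],"spin":0},
    {"dp":[-4.5,-6.3,-3.8],"spin":0},
    {"dp":[-2.6,-7.8,-2.7],"spin":0},
    {"dp":[-0.5,-8.6,-1.3],"spin":0}
  ]
}}

```text
clock: 18.95
position: [0.5437, 0.0326, 0.3065]
ee_rot: [0.656, 0.69, 0.243, -0.183]
ft_force: [0.3, -0.2, -1.7]
grip_width: 0.22
grasp_force: 79.0
```

Call:
{"method": "arm_command", "body": {
  "plan": [
    {"dp":[1.7,-8.6,0.2],"spin":0},
    {"dp":[3.7,-7.7,1.7],"spin":0},
    {"dp":[5.3,-6.0,3.1],"spin":0},
    {"dp":[6.4,-3.8,4.1],"spin":0},
    {"dp":[6.9,-1.2,4.7],"spin":0}
  ]
}}

```text
clock: 19.45
position: [0.5164, 0.061, 0.3067]
ee_rot: [0.656, 0.691, 0.243, -0.183]
ft_force: [-0.1, -0.2, -0.2]
grip_width: 0.219
grasp_force: 79.0
```

Call:
{"method": "arm_command", "body": {
  "plan": [
    {"dp":[6.7,1.5,4.9],"spin":0},
    {"dp":[5.9,4.1,4.6],"spin":0},
    {"dp":[4.5,6.3,3.8],"spin":0},
    {"dp":[2.6,7.8,2.7],"spin":0},
    {"dp":[0.5,8.6,1.3],"spin":0}
  ]
}}

```text
clock: 19.95
position: [0.5449, 0.088, 0.3062]
ee_rot: [0.656, 0.691, 0.243, -0.184]
ft_force: [-0.1, 0.0, -1.0]
grip_width: 0.224
grasp_force: 79.0
```

```bash
python3 - <<'E'
from geo import *; import cv2
goend([0,5,66])
t0=cv2.imread("pics/top0.png");t=viewer.camera("top");s=viewer.camera("scene")
def beads(im):
    h=cv2.cvtColor(im,cv2.COLOR_BGR2HSV);o=[]
    for nm,m in(("red",cv2.inRange(h,(0,80,60),(11,200,210))),("white",cv2.inRange(h,(0,0,120),(180,70,255)))):
        m[:205]=0;m[290:]=0;m[:,:205]=0;m[:,282:]=0
        n,_,st_,c=cv2.connectedComponentsWithStats(m)
        o+=[(nm,(np.array(ray("top",c[i],.07))-B).round(3).tolist(),int(st_[i,4])) for i in range(1,n) if st_[i,4]>25]
    return o
print("before",*beads(t0),sep="\n");print("now",*beads(t),sep="\n")
a=s[220:340,290:430];b=t[190:310,190:330]
cv2.imwrite("pics/stir2.png",cv2.resize(np.vstack([a,b]),None,fx=2.4,fy=2.4,interpolation=cv2.INTER_CUBIC))
E
```

```text
end in bowl mm [-1.2 30.6 65.9]
t 19.95 p [0.5449 0.088  0.3062] j [-0.19  0.25  0.14  1.86 -0.76  1.06  0.39] 
x [-0.072  0.817  0.572] y [0.995 0.022 0.094] z [ 0.064  0.577 -0.815] F [-0.1  0.  -1. ] w 0.224 gf 79.0
to [0.5461 0.0624 0.3063] d [-20.9   0.6 -14.7] rows 1 each [-20.9   0.6 -14.7]
before
('red', [0.039, 0.014], 99)
('red', [0.004, -0.037], 99)
('red', [-0.018, 0.035], 100)
('red', [-0.04, 0.006], 99)
('white', [0.034, -0.022], 128)
('white', [0.017, 0.039], 128)
('white', [-0.029, -0.027], 128)
now
('red', [0.062, 0.001], 105)
('red', [-0.015, 0.06], 109)
('red', [-0.051, 0.031], 110)
('white', [0.041, 0.046], 127)
('white', [-0.06, -0.006], 129)
```

Call:
{"method": "arm_command", "body": {
  "plan": [
    {"dp":[-10,0.3,-7.3],"spin":0},
    {"dp":[-10,0.3,-7.3],"spin":0},
    {"dp":[20,3.3,-28.5],"spin":0},
    {"dp":[25,4.1,-36],"spin":0},
    {"dp":[25,4.1,-36],"spin":0}
  ]
}}

```text
clock: 20.55
position: [0.5449, 0.0599, 0.4313]
ee_rot: [0.657, 0.69, 0.243, -0.183]
ft_force: [1.8, 0.6, -1.2]
grip_width: 0.22
grasp_force: 79.0
```

Call:
{"method": "arm_command", "body": {
  "plan": [
    {"dp":[0,3,-46],"spin":0},
    {"dp":[0,3,-46],"spin":0},
    {"dp":[0,3,-46],"spin":0}
  ]
}}

```text
clock: 20.85
position: [0.5443, -0.0201, 0.5452]
ee_rot: [0.657, 0.69, 0.243, -0.183]
ft_force: [1.4, -1.3, -0.9]
grip_width: 0.225
grasp_force: 79.1
```

```bash
python3 - <<'E'
from geo import *; import cv2
from plan import simto
goend([0,5,66])
t=viewer.camera("top");s=viewer.camera("scene")
h=cv2.cvtColor(t,cv2.COLOR_BGR2HSV)
for nm,m in(("red",cv2.inRange(h,(0,80,60),(11,200,210))),("white",cv2.inRange(h,(0,0,120),(180,70,255)))):
        m[:205]=0;m[290:]=0;m[:,:205]=0;m[:,282:]=0
        n,_,q,c=cv2.connectedComponentsWithStats(m)
        print([(nm,(np.array(ray("top",c[i],.07))-B).round(3).tolist(),int(q[i,4])) for i in range(1,n) if q[i,4]>25])
a=s[220:340,290:430];b=t[190:310,190:330]
cv2.imwrite("pics/stir2.png",cv2.resize(np.vstack([a,b]),None,fx=2.4,fy=2.4,interpolation=cv2.INTER_CUBIC))
o=manip.get_obs();R=Ro.from_quat(o["ee_rot"]).as_matrix()
F=sw([60,0,35])
# entry: blade end on pocket axis 145 up, tool axis as is
E1=F+AX*.16-.295*R[:,2];E2=F+AX*.01-.295*R[:,2];print(E1,E2)
simto(o["joint_pos"],[[.5,-.15,.55],[.46,-.43,.55],[.48,-.46,.46],E1,E2])
E
```

```text
end in bowl mm [ -0.9 -77.8 304.8]
t 20.85 p [ 0.5443 -0.0201  0.5452] j [-0.1   0.11  0.26  1.5  -0.65  1.56  0.23] 
x [-0.071  0.817  0.572] y [0.995 0.019 0.095] z [ 0.067  0.576 -0.815] F [ 1.4 -1.3 -0.9] w 0.225 gf 79.1
to [0.5452 0.0627 0.3064] d [-68.9 -20.3 242.3] rows 6 each [-11.5  -3.4  40.4]
[('red', [0.061, 0.001], 93), ('red', [-0.008, -0.058], 82), ('red', [-0.015, 0.059], 94), ('red', [-0.051, 0.03], 94)]
[('white', [0.041, 0.046], 127), ('white', [-0.06, -0.006], 129)]
[ 0.5418539  -0.43061305  0.40561558] [ 0.53448903 -0.34376951  0.28353381]
  wp [ 0.5  -0.15  0.55] q [ 0.07  0.1   0.39  1.5  -0.63  1.73  0.46] z [ 0.091  0.572 -0.815] v [ 0.5  -0.15  0.55]
  wp [ 0.46 -0.43  0.55] q [ 0.54  0.48  0.47  1.08 -0.68  2.06  0.87] z [ 0.091  0.572 -0.815] v [ 0.46 -0.43  0.55]
  wp [ 0.48 -0.46  0.46] q [ 0.55  0.57  0.47  1.13 -0.67  1.94  0.96] z [ 0.091  0.572 -0.815] v [ 0.48 -0.46  0.46]
  wp [ 0.542 -0.431  0.406] q [ 0.49  0.63  0.44  1.15 -0.71  1.84  0.91] z [ 0.091  0.572 -0.815] v [ 0.542 -0.431  0.406]
  wp [ 0.534 -0.344  0.284] q [ 0.36  0.56  0.42  1.5  -0.71  1.55  0.98] z [ 0.091  0.572 -0.815] v [ 0.534 -0.344  0.284]
```

View pics/stir2.png

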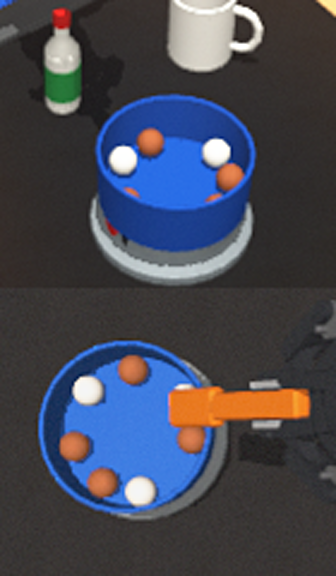

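All seven beads now lie at r≈60 mm by the wall. Each is more than 20 mm from any starting spot of its colour. Returning over the bar.

Call:
{"method": "arm_command", "body": {
  "plan": [
    {"dp":[-33.4,-15.3,-27.3],"spin":0},
    {"dp":[-33.4,-15.3,-27.3],"spin":0},
    {"dp":[-33.4,-15.3,-27.3],"spin":0}
  ]
}}

```text
clock: 21.25
position: [0.4999, -0.1498, 0.548]
ee_rot: [0.656, 0.69, 0.243, -0.183]
ft_force: [1.2, -0.1, -1.0]
grip_width: 0.22
grasp_force: 79.0
```

Call:
{"method": "arm_command", "body": {
  "plan": [
    {"dp":[-37.2,-7.4,-28],"spin":0},
    {"dp":[-37.2,-7.4,-28],"spin":0},
    {"dp":[-37.2,-7.4,-28],"spin":0}
  ]
}}

```text
clock: 21.55
position: [0.4802, -0.29, 0.5507]
ee_rot: [0.656, 0.69, 0.243, -0.183]
ft_force: [1.1, -0.2, -1.4]
grip_width: 0.225
grasp_force: 79.0
```

Call:
{"method": "arm_command", "body": {
  "plan": [
    {"dp":[-37.2,-7.4,-28],"spin":0},
    {"dp":[-37.2,-7.4,-28],"spin":0},
    {"dp":[-40,-7.4,-30],"spin":0}
  ]
}}

```text
clock: 21.85
position: [0.4618, -0.4315, 0.5526]
ee_rot: [0.656, 0.69, 0.243, -0.184]
ft_force: [-20.1, 19.8, 9.5]
grip_width: 0.22
grasp_force: 79.2
```

```bash
python3 - <<'E'
from geo import *
o=manip.get_obs();R=Ro.from_quat(o["ee_rot"]).as_matrix();print("end",end(o,R).round(3),"ideal",(R.T@-AX).round(3))
go([.48,-.465,.46])
E
```

```text
end [ 0.481 -0.261  0.312] ideal [ 0.011 -0.114  0.993]
t 21.85 p [ 0.4618 -0.4315  0.5526] j [ 0.55  0.49  0.42  1.05 -0.67  2.06  0.83] 
x [-0.071  0.817  0.572] y [0.995 0.021 0.094] z [ 0.065  0.576 -0.815] F [-20.1  19.8   9.5] w 0.22 gf 79.2
to [ 0.48  -0.465  0.46 ] d [-81.7   8.6  57.3] rows 2 each [-40.8   4.3  28.6]
```

Call:
{"method": "arm_command", "body": {
  "plan": [
    {"dp":[-26,0,8],"spin":0},
    {"dp":[-26,3,18],"spin":0},
    {"dp":[-20,3,20],"spin":0},
    {"dp":[-10,3,11],"spin":0}
  ]
}}

```text
clock: 22.25
position: [0.4802, -0.4648, 0.4574]
ee_rot: [0.657, 0.689, 0.243, -0.185]
ft_force: [0.1, 0.2, -1.4]
grip_width: 0.218
grasp_force: 79.4
```

```bash
python3 - <<'E'
from geo import *
import cv2
o=manip.get_obs();R=Ro.from_quat(o["ee_rot"]).as_matrix();E=end(o,R);print("end",E.round(3),"ideal",(R.T@-AX).round(3),px("scene",E))
F=sw([60,0,35])+RS@np.array([.004*.814,0,.004*.581])
go(F+AX*.15-.295*R[:,2])
im=viewer.camera("scene")
cv2.imwrite("pics/ret.png",cv2.resize(im[60:260,200:460],None,fx=3,fy=3))
E
```

```text
end [ 0.499 -0.294  0.217] ideal [ 0.008 -0.113  0.994] [[282.99432489 143.08630788]]
t 22.25 p [ 0.4802 -0.4648  0.4574] j [ 0.57  0.59  0.41  1.1  -0.66  1.94  0.92] 
x [-0.068  0.816  0.574] y [0.996 0.018 0.092] z [ 0.065  0.578 -0.813] F [ 0.1  0.2 -1.4] w 0.218 gf 79.4
to [ 0.5448 -0.4226  0.3994] d [-3.3 59.8 75.7] rows 2 each [-1.7 29.9 37.9]
```

View pics/ret.png

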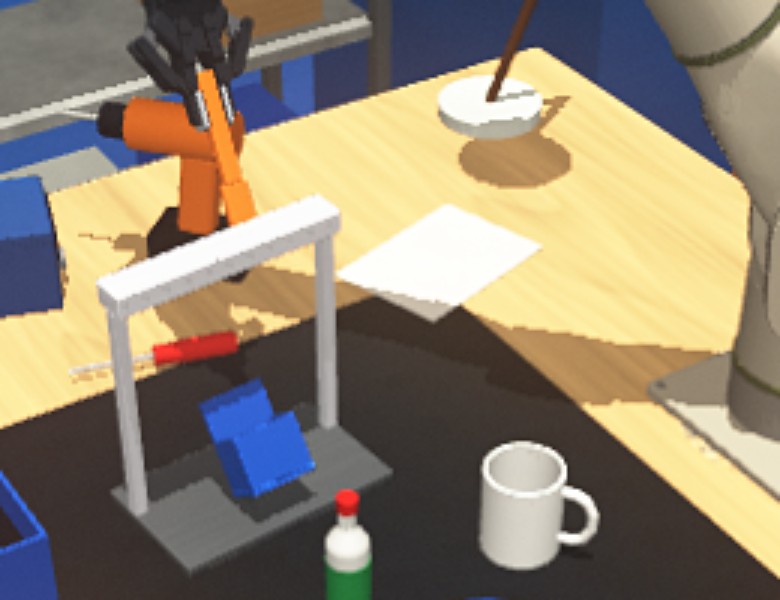

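The paddle is still held straight, with the blade at about (240,210) in the crop behind the bar and the pocket empty. Next is the pocket mouth.

Call:
{"method": "arm_command", "body": {
  "plan": [
    {"dp":[-1,20,25],"spin":0},
    {"dp":[-1,20,25],"spin":0},
    {"dp":[-1,20,25],"spin":0}
  ]
}}

```text
clock: 22.6
position: [0.5463, -0.421, 0.4046]
ee_rot: [0.656, 0.691, 0.243, -0.183]
ft_force: [-0.1, 0.0, -1.3]
grip_width: 0.219
grasp_force: 79.5
```

```bash
python3 - <<'E'
from geo import *
o=manip.get_obs();R=Ro.from_quat(o["ee_rot"]).as_matrix();E=end(o,R)
e=RS.T@(E-[*S,0])*1e3;d=e-[60,0,35];print("end stand",e.round(1),"along",d@[-.581,0,.814],"up",d@[.814,0,.581],"ideal",(R.T@-AX).round(3))
F=sw([60,0,35])+RS@np.array([.004*.814,0,.004*.581])
go(F+AX*.006-.295*R[:,2],4)
E
```

```text
end stand [-23.2  -2.3 164.1] along 153.44999592863996 up 7.289417813385669 ideal [ 0.012 -0.115  0.993]
t 22.6 p [ 0.5463 -0.421   0.4046] j [ 0.49  0.64  0.38  1.13 -0.69  1.82  0.87] 
x [-0.072  0.818  0.571] y [0.995 0.021 0.096] z [ 0.067  0.576 -0.815] F [-0.1  0.  -1.3] w 0.219 gf 79.5
to [ 0.537  -0.3385  0.2826] d [ -1.5 -19.3 146.2] rows 4 each [-0.4 -4.8 36.6]
```

Call:
{"method": "arm_command", "body": {
  "plan": [
    {"dp":[-0.4,-4,30],"spin":0},
    {"dp":[-0.4,-4,30],"spin":0},
    {"dp":[-0.3,-4,30],"spin":0},
    {"dp":[-0.2,-3,20],"spin":0}
  ]
}}

```text
clock: 23.0
position: [0.5381, -0.358, 0.3115]
ee_rot: [0.656, 0.691, 0.243, -0.184]
ft_force: [1.3, -0.5, -0.8]
grip_width: 0.22
grasp_force: 79.3
```

Call:
{"method": "arm_command", "body": {
  "plan": [
    {"dp":[-0.1,-1.6,12],"spin":0},
    {"dp":[-0.1,-1.6,12],"spin":0},
    {"dp":[0,-1,8],"spin":0},
    {"dp":[0,0,0],"spin":0}
  ]
}}

```text
clock: 23.4
position: [0.5362, -0.341, 0.285]
ee_rot: [0.656, 0.691, 0.243, -0.184]
ft_force: [0.2, 0.9, -0.8]
grip_width: 0.225
grasp_force: 79.3
```

```bash
cat > chk.py <<'E'
from geo import *
o,R=st();e=RS.T@(end(o,R)-[*S,0])*1e3;d=e-[60,0,35];print("end stand",e.round(1),"along",d@[-.581,0,.814],"up",d@[.814,0,.581])
E
python3 chk.py
```

```text
t 23.4 p [ 0.5362 -0.341   0.285 ] j [ 0.39  0.59  0.34  1.47 -0.69  1.54  0.94] 
x [-0.072  0.817  0.573] y [0.995 0.021 0.095] z [ 0.065  0.577 -0.814] F [ 0.2  0.9 -0.8] w 0.225 gf 79.3
end stand [57.8  1.5 44.8] along 9.270026602074951 up 3.8535072768557472
```

Call:
{"method": "arm_command", "body": {
  "plan": [
    {"dp":[0,-0.5,5],"spin":0},
    {"dp":[0,0,0],"spin":0}
  ]
}}

```text
clock: 23.6
position: [0.536, -0.3386, 0.2812]
ee_rot: [0.656, 0.69, 0.243, -0.183]
ft_force: [-0.2, -0.2, -1.3]
grip_width: 0.222
grasp_force: 79.3
```

Call:
{"method": "arm_command", "body": {
  "plan": [
    {"dp":[0,0,0],"spin":0},
    {"dp":[0,0,0],"spin":0},
    {"dp":[0,0,0],"spin":0},
    {"dp":[0,0,0],"spin":0},
    {"dp":[0,0,0],"spin":0}
  ],
  "grip": -1
}}

```text
clock: 24.1
position: [0.536, -0.3386, 0.2813]
ee_rot: [0.656, 0.691, 0.243, -0.183]
ft_force: [-0.3, 0.8, -0.1]
grip_width: 0.993
grasp_force: 0.0
```

Call:
{"method": "arm_command", "body": {
  "plan": [
    {"dp":[0,0,0],"spin":0},
    {"dp":[0,0,0],"spin":0},
    {"dp":[0,0,0],"spin":0}
  ]
}}

```text
clock: 24.4
position: [0.536, -0.3385, 0.2812]
ee_rot: [0.656, 0.691, 0.243, -0.183]
ft_force: [-0.8, 0.2, 0.1]
grip_width: 0.999
grasp_force: 0.0
```

Call:
{"method": "arm_command", "body": {
  "plan": [
    {"dp":[0,0,-15],"spin":0},
    {"dp":[0,0,-25],"spin":0},
    {"dp":[0,0,-40],"spin":0},
    {"dp":[0,0,-40],"spin":0}
  ]
}}

```text
clock: 24.8
position: [0.5277, -0.4086, 0.381]
ee_rot: [0.656, 0.691, 0.243, -0.183]
ft_force: [0.6, -1.7, -0.1]
grip_width: 1.001
grasp_force: 0.0
```

```bash
python3 - <<'E'
from geo import *; import cv2
st();im=viewer.camera("scene");t=viewer.camera("top")
print(px("scene",[sw([60,0,35])+AX*.18]))
print([(r["score"],np.round(r["position"],3)) for r in finder.find_in("scene","paddle")[:1]])
a=cv2.resize(im[100:260,220:340],None,fx=3,fy=3);b=cv2.resize(t[170:330,200:480],None,fx=1.5,fy=1.5);v=np.zeros((480,780,3),np.uint8);v[:,:360]=a;v[:240,360:]=b
cv2.imwrite("pics/fin.png",v)
E
```

```text
t 24.8 p [ 0.5277 -0.4086  0.381 ] j [ 0.47  0.6   0.38  1.24 -0.67  1.76  0.9 ] 
x [-0.072  0.817  0.572] y [0.995 0.021 0.095] z [ 0.065  0.576 -0.815] F [ 0.6 -1.7 -0.1] w 1.001 gf 0.0
[[267.46081302 163.30958573]]
[(0.68, array([ 0.553, -0.229,  0.13 ]))]
```

View pics/fin.png

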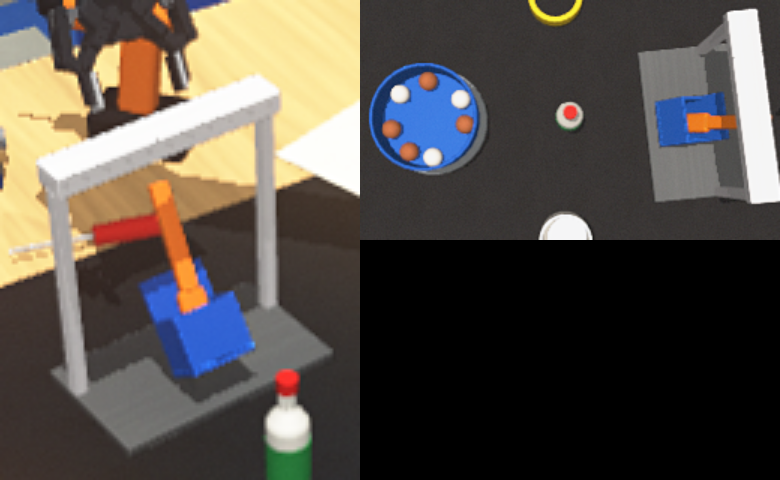

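The paddle stands in its pocket at full depth, with its handle end at about (273,162) px. All seven beads lie in the bowl, the bystanders are undisturbed and the gripper is clear, so I'm handing in.

```bash
python3 -c "
from workcell import manip
print(manip.hand_in())"
```

```text
the job is handed in; nothing more can be done
None
```

I stirred the beads through two clockwise turns, put the paddle back in its leaning pocket and released it, and handed the job in at about 25 s; all seven beads moved and stayed in the bowl, the bottle, mug, tape roll and screwdriver show no shift in the camera views (the tray was never near the arm's path), and the hand-in gave no verdict.

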